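# Release and unload the claw jaw from its locked fixture

### The job

Free the stainless claw jaw from the bench fixture: slide the safety catch on the sloping panel all the way aside, press the release button it was covering fully in so that the steel keeper draws back off the jaw, then lift the jaw out of its seat and set it down gently, standing the same way up, inside the grey parts tray. Leave the catch aside and do not disturb the loose jaw pads, brass elbow and nylon spacer.

Things in the scene. Friction and masses are not known exactly. Their poses are not given: they have to be found in the camera images.
- fixture: Fixed grey release fixture on a steel base plate 6 mm thick. Origin on the bench under the middle of its sloping panel; x towards the panel's high edge (roughly towards the robot), y along the panel (roughly to the robot's right), z up. The panel (116 mm up the slope, 200 mm wide, middle 57 mm up) is tilted 35 degrees about y: its outward normal is (-0.574, 0, 0.819), facing up and away from the robot.
- guard_bar (a point): Middle of a round steel guard bar, 10 mm thick, along the fixture's y over the whole panel, 180 mm above the bench, 110 mm straight above the button; its ends (105 mm either way) bend back and down. A tool pointing straight down cannot work under it; one tilted along the panel's normal (35 degrees), handle end leaning out away from the robot, passes it. Keep the gripper's wide side along y there.
- jaw_seat (a point): Middle of the top of the jaw seat, a fixed rib along the fixture's y, 16 mm wide, 24 mm high. Axes as fixture. Steel locating pins 8 to 10 mm thick, 50 mm high: at y = +50, at y = +28 (one each side of the jaw, x = +-16.5) and at y = -70 mm. An 88 mm high, 44 mm wide guide block for the keeper stands at y = +56 to +84 mm, the sloping panel beyond it.
- catch_fin (a point): Centre of the finger fin on the safety catch, a plain aluminium shutter (60 mm up the slope, 56 mm along y, top face 23 mm out from the panel) that covers the button. Fin: 12 mm thick along y, 28 mm up the slope, 23 to 45 mm out from the panel (this point 34 mm out). Axes: x up the slope, y along the slide, z the panel's outward normal. Slide it to +y.
- catch (a joint): Slide of the safety catch along the fixture's +y, m: 0 to 0.010 covers the button, 0.060 is fully aside at its stop. About 2 N of friction; it stays where it is left.
- button_top (a point): Centre of the top of the release button: black, round, 26 mm across, under the catch's middle (at catch value 0). Its top is 16 mm out from the panel when out, 8 mm when pressed in. Axes as catch_fin; pressed along -z, square to the panel. Guide rails 8 mm high run along y, 24 to 30 mm up and down the slope from its centre.
- release_button (a joint): Travel of the release button, m: 0 out, 0.008 fully in (hard stop). It takes about 2 to 3 N, has no spring and stays in once pressed.
- keeper (a joint): Steel keeper bar (18 mm wide, 9 mm thick, underside 65.5 mm above the bench) that locks the jaw down: at 0 m it lies 30 mm over the jaw's tang, its end 25 mm in y from jaw_center; at 0.030 m it is drawn clear towards the fixture's +y. The button drives it (3.75 times the button's travel).
- jaw_center (a point): Centre, half-way up, of the grip part of the stainless claw jaw (0.3 to 0.6 kg, 40 mm high): a bar 22 mm wide in x, y = -26 to +55 mm (tang end, under the keeper). Beyond y = -26 the claw bends to -x, out to y = -70, x = -40 mm. z up. Grip across x here, from above; at the start it stands in the seat, underside 24 mm above the bench, and finger tips may pass below it beside the rib.
- tray_in (a point): Centre of the inner floor of the grey open parts tray, fixed to the bench, 150 mm (x) by 190 mm (y) outside, 22 mm high, walls 4 mm, floor 4 mm thick. Axes along its sides.
- pad_a: Loose black acetal jaw pad, ribbed, 22 x 60 x 16 mm, origin under its centre. Leave alone.
- pad_b: Loose black acetal jaw pad, ribbed, 22 x 60 x 16 mm, origin under its centre. Leave alone.
- elbow: Loose brass hydraulic elbow fitting, arms 34 mm along x and y, 22 mm high, origin under its corner. Leave alone.
- spacer: Loose orange nylon spacer ring, 44 mm across, 16 mm high, origin under its centre. Leave alone.
Not all that is in view belongs to the job. What is shaped like the part that bears jaw_center but orange or pink is not meant.

How it is judged:
By the outcome, as a careful person would: the job done as asked, in the order asked, and still so for the second after the job is handed in, with the robot touching nothing.
It also fails if it takes over 61 s, if anything falls off the work surface, if the arm or the gripper's body presses on something with over 40 N, if the wrist force passes 120 N, or if a joint passes its speed limit or range.

### The arm

A 6-joint arm with a two-finger parallel gripper is mounted at the origin on the work surface. World frame = base frame: x ahead of the robot, y to its left, z up, the work surface at z = 0. Lengths are in m, angles in degrees, forces in N, time in s.
With the tool pointing down it reaches from about 0.3 to 0.85 m from the base axis. Payload 4.2 kg.
Tool frame: the origin (TCP) lies at the very end of the fingers, on their centre line; the grasp point (between the pads) lies 19 mm behind it (grip_point_offset is the distance from the TCP to the grasp point, in m); z points along the fingers, x is the direction in which the jaws open and shut, and the axes are right-handed (so a half turn about z gives the same grasp; the last joint's range is limited). The gripper opens to 91 mm and grips with 3 to 60 N. Pads are 32 mm wide; open, the fingers measure 118 mm over their backs; the gripper's body (76 mm by 178 mm) begins 60 mm behind the grasp point.
Start: joints at [65.604, 18.312, 89.639, -0, 72.044, -1.146], TCP at [0.227, 0.528, 0.214] pointing down, gripper open.
Joint ranges: [-177.97, 177.97], [-48.28, 115.42], [12.27, 149.76], [-77.06, 257.06], [2.81, 150.46], [-146.56, 146.56]. Speed limits (degrees/s): [147.25, 147.25, 180, 180, 180, 180].

### API

Orientations are given as [roll, pitch, yaw] about the fixed x, y, z axes, in that order (R = Rz(yaw) Ry(pitch) Rx(roll)).
In Python, from cell import get_state, get_image, hand_in, grip_point_offset gives the robot as it stands. The module is installed in compiled form; this text tells all that it offers.
- The arm moves only by the tool send_rows, never from a script. Its argument "rows" is a list of rows, each an object with "slide": the shift along the world's x, y, z in mm, a list of three; "spin": the turn about the world's z in degrees; "hand": the finger opening in mm, from 0 to 91.2. In form: [{"slide": [tx, ty, tz], "spin": spin, "hand": hand}, ...]. A call has 1 to 10 rows; each row is the pose to reach, as a shift and turn from the pose commanded when the call began; what a row does not reach only later rows make up. A row lasts 1/10 s, in which the tool goes at most 50 mm and 8.59 degrees, less where a joint would pass 70% of its speed; a pose out of reach is approached as far as the arm can. A call with a gripper value outside its range is refused whole. The fingers move at their own pace and stop on an object; "force" is the grip in N (left out, the last holds). Time passes only in rows, so rows that repeat a pose let the fingers close. It gives the time, the measured TCP pose, the force and the opening at its end, in the units of the state.
- get_state(): the state, without advancing time (a new reading comes with each control period).
- get_image(name): name is "side" or "top"; returns a dict with "pixels" (384x512x3 uint8, red, green, blue), "K" (3x3 intrinsics, pixels), "origin" and "attitude" of the camera in the world. Camera axes: x right, y up, looking along -z (the intrinsics and any distortion apply to the point x, -y, -z); pixel columns grow to the right and rows downward; lengths in m; the calibration is good to about 2 mm. A picture is of the moment at which its call begins. There is no depth.
- hand_in(): hands the job in, once; it reports no verdict.
The state is a dict: "time": time; "joint_pos": joint angles; "joint_vel": joint speeds; "joint_torque": joint torques, N m; "position": TCP position; "ee_rot": TCP orientation; "force": force on the tool from outside, world axes, zero at the start; "torque": the same for the moment, N m; "opening": finger opening in m.
Only numpy, scipy, OpenCV 4.12 (cv2) and the standard library are available. Lean on these libraries where they do the work, as an engineer would, in place of code of your own. Each camera call takes 0.05 s, during which the arm holds its last target.

## Working session

There is one attempt and no reset: what is moved stays moved. The work goes in short steps, Python scripts to look and compute and a tool call to move; the robot and the scene stay as the last step left them, time stands still between calls to the robot, and variables do not carry over. Pictures are saved under pics/ and viewed, and the job is handed in when it is done.

Besides the shell and the picture viewer there is one more tool, called after "Call:" in YAML: its name, and indented under it one key for each argument. send_rows: Moves the arm, as the interface text tells. Its arguments: {"type":"object","properties":{"rows":{"type":"array"},"force":{"type":"number"}},"required":["rows"]}

```bash
mkdir -p pics; ls; python3 - <<'E'
from cell import *
import cv2
s=get_state()
for k,v in s.items(): print(k,v)
for n in ("side","top"):
    d=get_image(n); cv2.imwrite(f"pics/{n}0.png",cv2.resize(d["pixels"][:,:,::-1],(800,600),interpolation=cv2.INTER_CUBIC)); cv2.imwrite(f"pics/raw_{n}0.png",d["pixels"][:,:,::-1])
    print(n,{k:v for k,v in d.items() if k!="pixels"})
print(grip_point_offset)
E
```

```text
pics
time 0.0
joint_pos [ 6.56033365e+01  1.83502011e+01  8.97068088e+01 -1.04181132e-03
  7.20439518e+01 -1.14600325e+00]
joint_vel [ 0.01376114  0.07206448 -0.03064745  0.01707803 -0.06874697  0.03639831]
joint_torque [ 1.78648785e-03 -4.12465167e+01 -2.31969559e+01  7.31570623e-02
  4.59411205e-02 -1.35876530e-04]
position [0.22677754 0.52783322 0.21313199]
ee_rot [-1.79998971e+02  1.00961262e-01  6.67496627e+01]
force [-0.54221537  0.23037787  0.25300391]
torque [ 0.05029497 -0.00125104  0.0092873 ]
opening 0.09107557556688682
side {'K': array([[459.98430795,   0.        , 257.4673288 ],
       [  0.        , 459.98430795, 186.9298732 ],
       [  0.        ,   0.        ,   1.        ]]), 'origin': array([0.4907523 , 0.92436359, 1.06758258]), 'attitude': array([  43.72533004,   -0.80735803, -175.20197731])}
top {'K': array([[438.02276958,   0.        , 257.11626833],
       [  0.        , 438.02276958, 192.52239364],
       [  0.        ,   0.        ,   1.        ]]), 'origin': array([5.09054767e-01, 7.85154535e-05, 1.09649035e+00]), 'attitude': array([  2.34039134,   0.41480803, -91.04343518])}
0.0188
```

View pics/side0.png

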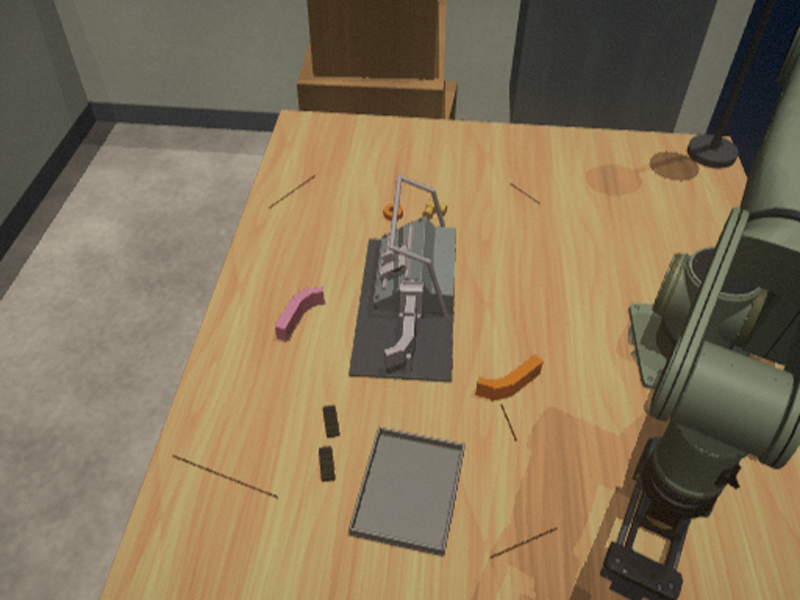

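View pics/top0.png

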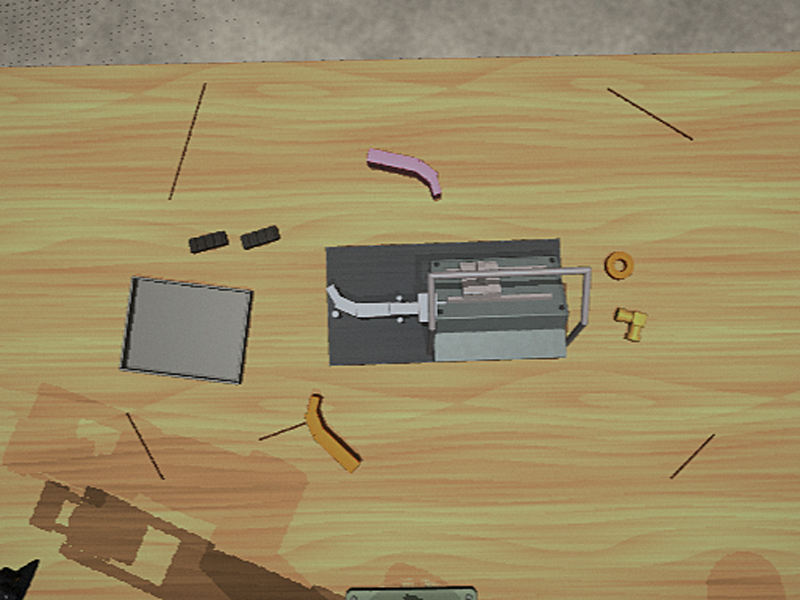

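```bash
cat > h.py <<'E'
import numpy as np, cv2
from scipy.spatial.transform import Rotation as Ro
from cell import *
def cam(n):
    d=get_image(n); return d
def Rc(d): return Ro.from_euler('xyz',d["attitude"],degrees=True).as_matrix()
def proj(d,P):
    P=np.atleast_2d(P); c=(P-d["origin"])@Rc(d); K=d["K"]
    return np.c_[K[0,2]+K[0,0]*c[:,0]/-c[:,2], K[1,2]+K[1,1]*(-c[:,1])/-c[:,2]]
def ray(d,uv):
    K=d["K"];uv=np.atleast_2d(uv)
    c=np.c_[(uv[:,0]-K[0,2])/K[0,0],-(uv[:,1]-K[1,2])/K[1,1],-np.ones(len(uv))]
    return c@Rc(d).T
def onz(d,uv,z):
    r=ray(d,uv); t=(z-d["origin"][2])/r[:,2]; return d["origin"]+t[:,None]*r
def tri(d1,u1,d2,u2):
    a,b=ray(d1,u1)[0],ray(d2,u2)[0]
    A=np.c_[a,-b]; s=np.linalg.lstsq(A,d2["origin"]-d1["origin"],rcond=None)[0]
    p,q=d1["origin"]+s[0]*a,d2["origin"]+s[1]*b
    return (p+q)/2,np.linalg.norm(p-q)
def crop(d,r0,r1,c0,c1,s,fn):
    im=cv2.resize(d["pixels"][r0:r1,c0:c1,::-1],None,fx=s,fy=s,interpolation=cv2.INTER_CUBIC)
    cv2.imwrite(fn,im)
E
python3 - <<'E'
from h import *
import pickle
D={n:cam(n) for n in("top","side")}
pickle.dump(D,open("D0.pkl","wb"))
crop(D["top"],145,240,200,400,4,"pics/c_top.png")
crop(D["side"],105,255,170,350,4,"pics/c_side.png")
E
```

```text
(no output)
```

View pics/c_top.png

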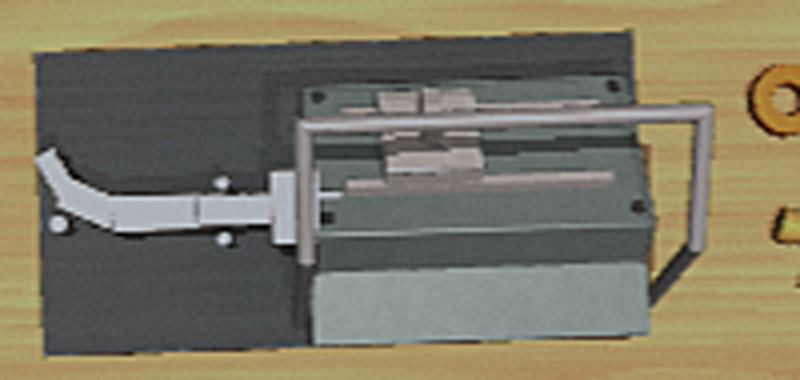

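View pics/c_side.png

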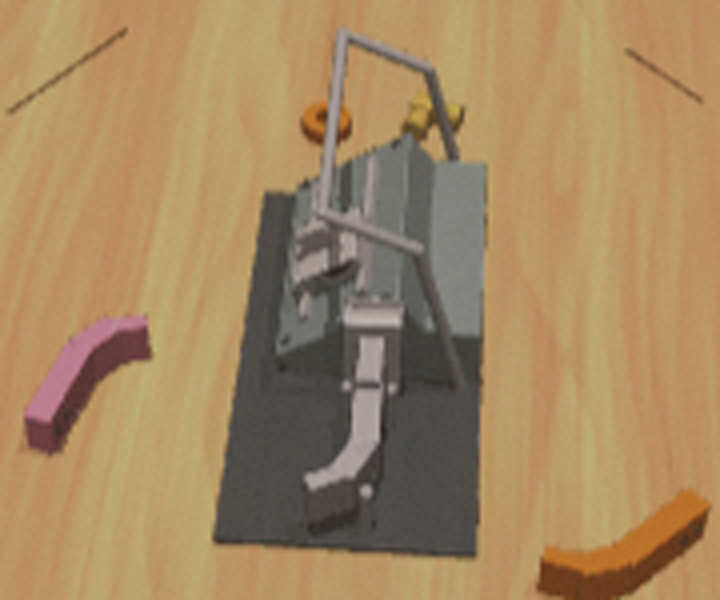

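```bash
cat > fit.py <<'E'
from h import *
import pickle
from scipy.optimize import least_squares
D=pickle.load(open("D0.pkl","rb"))
u=np.array([np.cos(np.radians(35)),0,np.sin(np.radians(35))]); n=np.array([-u[2],0,u[0]])
C=np.array([0,0,.057])
def w(p,q): # fixture->world; x toward robot: yaw ~180
    return Ro.from_euler('z',p[2]).apply(np.atleast_2d(q))+[p[0],p[1],0]
ft=np.array([C-.058*u-[0,.1,0],C-.058*u+[0,.1,0],C+.058*u+[0,.1,0],C+.058*u-[0,.1,0]])
def fit():
    m=np.array([[303,88],[632,75],[651,227],[318,238]])/4+[200,145]-0.4
    bar=np.array([[-.0092,-.105,.18],[-.0092,.105,.18]]) 
    mb=np.array([[300,126],[713,107]])/4+[200,145]-.4
    ms=np.array([[320,212],[344,35]])/4+[170,105]-.4
    def f(p):
        return np.r_[(proj(D["top"],w(p,ft))-m).ravel(),(proj(D["top"],w(p,bar))-mb).ravel(),(proj(D["side"],w(p,bar))-ms).ravel()]
    r=least_squares(f,[.55,-.03,np.pi],loss='soft_l1'); return r.x,f(r.x)
if __name__=="__main__":
    p,e=fit(); print(p,np.degrees(p[2])); print(e.reshape(-1,2).round(1))
    d=D["top"]
    # catch: top corners of shutter
    for nm,(a,b) in {"orange":((175,25),(0,0))}.items(): pass
    # tray
    tc=np.array([[135,277],[252,290],[241,383],[122,369]])*0.64
    print("tray",onz(d,tc,.022).round(4))
    print("pink",onz(d,np.array([[368,150],[367,163],[437,197],[408,158]])*.64,.04).round(3))
    print("orange",onz(d,np.array([[316,395],[362,462],[350,470]])*.64,.04).round(3))
    print("base",onz(d,np.array([[35,53],[632,32],[45,355]])/4+[200,145],.006).round(4))
E
python3 fit.py
```

```text
[ 0.57214451 -0.13995045  3.15646098] 180.85189252930056
[[ 0.1 -0.9]
 [-0.6 -0.4]
 [ 2.8 -0.3]
 [-1.2 -0.1]
 [ 1.7  0.3]
 [-1.3  1.6]
 [ 0.5  0.2]
 [-0.2 -0.6]]
tray [[0.5985 0.4272 0.022 ]
 [0.5745 0.2425 0.022 ]
 [0.429  0.2611 0.022 ]
 [0.4541 0.448  0.022 ]]
pink [[ 0.789  0.055  0.04 ]
 [ 0.768  0.057  0.04 ]
 [ 0.713 -0.051  0.04 ]
 [ 0.775 -0.007  0.04 ]]
orange [[0.41  0.141 0.04 ]
 [0.307 0.072 0.04 ]
 [0.295 0.091 0.04 ]]
base [[ 0.6418  0.1266  0.006 ]
 [ 0.6478 -0.2465  0.006 ]
 [ 0.4534  0.1229  0.006 ]]
```

```bash
python3 - <<'E'
from h import *
import pickle
D=pickle.load(open("D0.pkl","rb"))
crop(D["top"],145,205,260,370,7,"pics/c1.png")
crop(D["side"],150,260,170,300,6,"pics/c2.png")
crop(D["top"],85,135,220,300,8,"pics/c3.png")
E
```

```text
(no output)
```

View pics/c1.png

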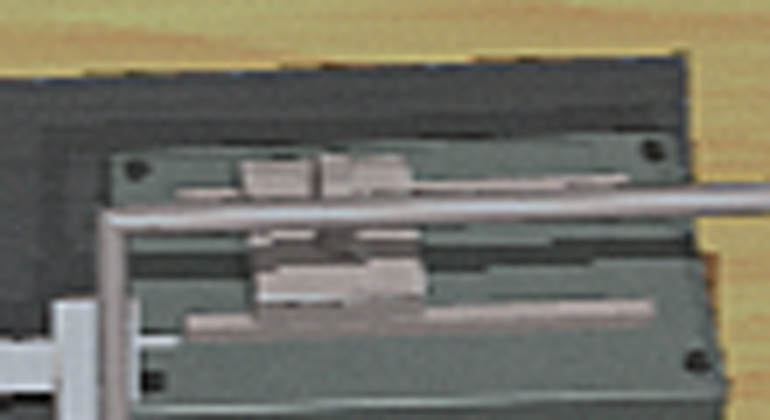

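View pics/c2.png

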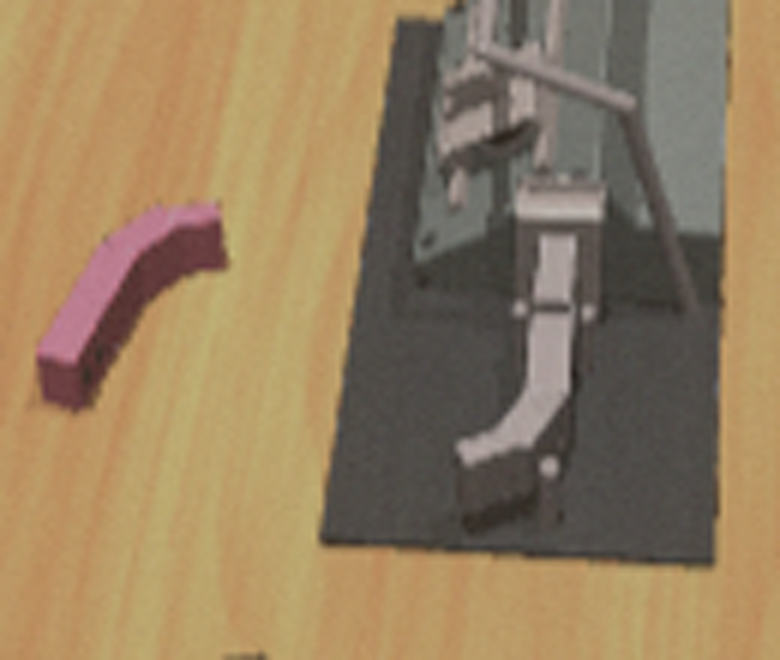

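View pics/c3.png

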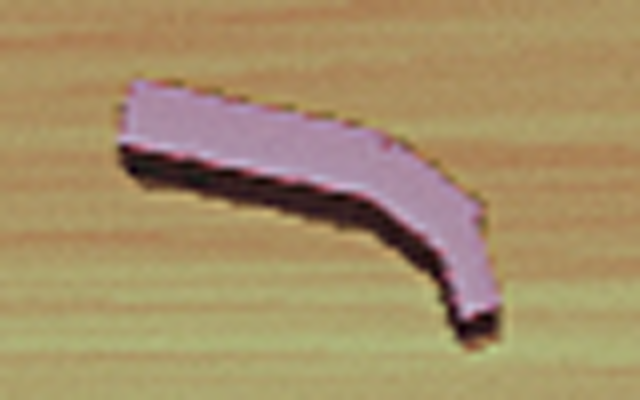

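```bash
cat > ov.py <<'E'
from fit import *
def panelbox(cy,yh,uc,uh,n0,n1):
    P=[]
    for k in (n0,n1):
        for a,b in((-1,-1),(1,-1),(1,1),(-1,1)):
            P.append(C+n*k+u*(uc+a*uh)+np.array([0,cy+b*yh,0]))
    return np.array(P)
E_=[(0,1),(1,2),(2,3),(3,0),(4,5),(5,6),(6,7),(7,4),(0,4),(1,5),(2,6),(3,7)]
def draw(D,p,boxes,view,r0,r1,c0,c1,s,fn):
    im=cv2.resize(D[view]["pixels"][r0:r1,c0:c1,::-1],None,fx=s,fy=s,interpolation=cv2.INTER_CUBIC)
    for B,col in boxes:
        q=(proj(D[view],w(p,B))-[c0,r0]+.5)*s-.5
        for i,j in (E_ if len(B)==8 else [(k,k+1) for k in range(len(B)-1)]):
            cv2.line(im,tuple(int(round(t)) for t in q[i]),tuple(int(round(t)) for t in q[j]),col,1,cv2.LINE_AA)
    cv2.imwrite(fn,im)
E
cat > o1.py <<'E'
from ov import *
import sys
p=fit()[0] if len(sys.argv)<4 else np.array([float(sys.argv[1]),float(sys.argv[2]),np.radians(float(sys.argv[3]))])
cy=float(sys.argv[4]) if len(sys.argv)>4 else -.028
fu=float(sys.argv[5]) if len(sys.argv)>5 else 0
bar=np.array([[-.0092,-.105,.18],[-.0092,.105,.18]])
panel=np.vstack([ft,ft[:1]])
boxes=[(panel,(0,0,255)),(bar,(0,255,0)),(panelbox(cy,.028,0,.030,.015,.023),(255,0,0)),(panelbox(cy,.006,fu,.014,.023,.045),(0,255,255))]
draw(D,p,boxes,"top",145,205,260,370,7,"pics/o_top.png")
draw(D,p,boxes,"side",110,210,220,300,7,"pics/o_side.png")
E
python3 o1.py
```

```text
(no output)
```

View pics/o_top.png

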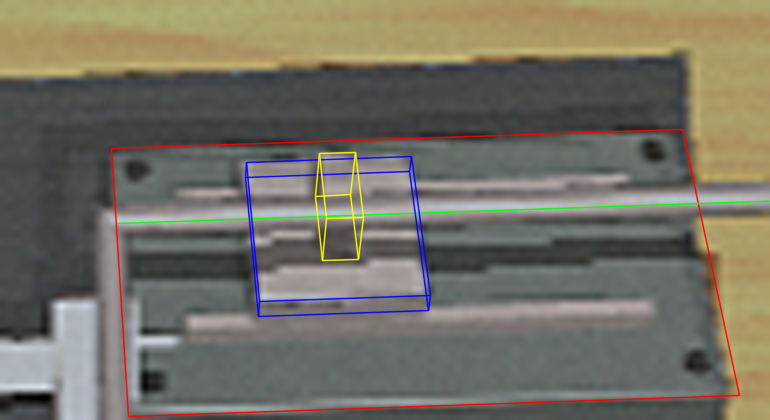

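View pics/o_side.png

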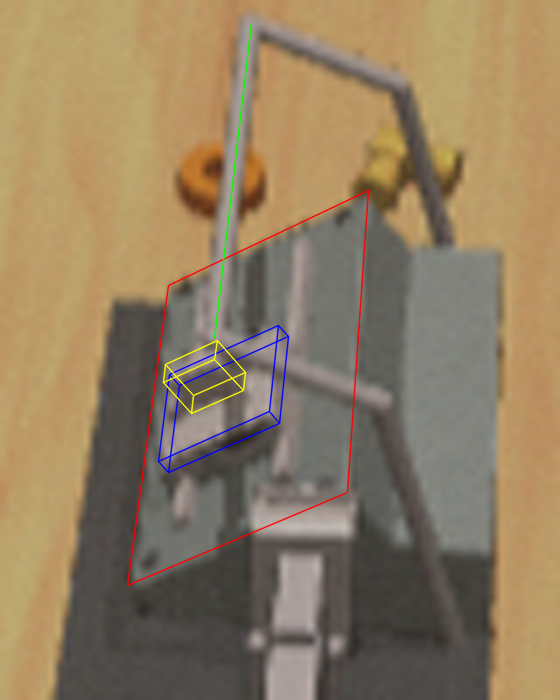

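```bash
python3 - <<'E'
from h import *
import pickle
D=pickle.load(open("D0.pkl","rb"));d=D["top"];s=D["side"]
o=lambda a:np.array(a)/8+[220,85]-.44
for z in(.036,.04,.044):
    q=onz(d,o([[132,80],[124,143],[385,140],[365,193]]),z); 
    a=(q[0]+q[1])/2; b=(q[2]+q[3])/2; v=a-b
    print(z,q.round(4)[:,:2].tolist(),"w",np.linalg.norm(q[0]-q[1]),"L",np.linalg.norm(v),"ang",np.degrees(np.arctan2(v[1],v[0])), "tip",a, "grasp",a-.06*v/np.linalg.norm(v))
os=lambda a:np.array(a)/6+[170,150]-.42
print(onz(s,os([[38,355],[76,362]]),.04).round(4), tri(d,o([[132,80]]),s,os([[38,355]])),tri(d,o([[124,143]]),s,os([[76,362]])))
E
```

```text
0.036 [[0.7933, 0.0541], [0.7739, 0.0569], [0.7732, -0.0229], [0.757, -0.0165]] w 0.019588949936989872 L 0.07739298393349645 ang 76.1931868173838 tip [0.7836015  0.05548266 0.036     ] grasp [ 0.76928257 -0.00278369  0.036     ]
0.04 [[0.7922, 0.0539], [0.7729, 0.0566], [0.7722, -0.0228], [0.7561, -0.0164]] w 0.01951506355041015 L 0.07710106997446053 ang 76.19318681738396 tip [0.78256596 0.05527369 0.04      ] grasp [ 0.76824702 -0.00299267  0.04      ]
0.044 [[0.7912, 0.0537], [0.7719, 0.0564], [0.7712, -0.0227], [0.7552, -0.0163]] w 0.019441177163830536 L 0.0768091560154247 ang 76.19318681738386 tip [0.78153041 0.05506471 0.044     ] grasp [ 0.76721147 -0.00320164  0.044     ]
[[0.7904 0.0557 0.04  ]
 [0.771  0.0584 0.04  ]] (array([0.79182637, 0.05395811, 0.03817725]), np.float64(0.0017165070972874744)) (array([0.77240732, 0.05670888, 0.03823632]), np.float64(0.0018225448736005746))
```

Call:
send_rows:
  rows:
    - {"slide":[30,-30,4],"spin":-5,"hand":91}
    - {"slide":[60,-60,8],"spin":-10,"hand":91}
    - {"slide":[90,-90,12],"spin":-15,"hand":91}
    - {"slide":[120,-120,16],"spin":-20,"hand":91}
    - {"slide":[150,-150,20],"spin":-25,"hand":91}
    - {"slide":[180,-180,24],"spin":-30,"hand":91}
    - {"slide":[210,-210,28],"spin":-35,"hand":91}
    - {"slide":[240,-240,32],"spin":-40,"hand":91}
    - {"slide":[270,-270,36],"spin":-45,"hand":91}
    - {"slide":[300,-300,36],"spin":-50,"hand":91}

```text
time: 1.2
position: [0.5282, 0.227, 0.2505]
ee_rot: [-180.0, -0.1, 16.5]
force: [0.3, 1.0, 0.2]
opening: 0.091
```

Call:
send_rows:
  rows:
    - {"slide":[30,-30,0],"spin":-5,"hand":91}
    - {"slide":[60,-60,0],"spin":-10,"hand":91}
    - {"slide":[90,-90,0],"spin":-15,"hand":91}
    - {"slide":[120,-120,0],"spin":-20,"hand":91}
    - {"slide":[150,-150,0],"spin":-25,"hand":91}
    - {"slide":[180,-180,-20],"spin":-30,"hand":91}
    - {"slide":[210,-205,-50],"spin":-31,"hand":91}
    - {"slide":[241,-231,-90],"spin":-31,"hand":91}
    - {"slide":[241,-231,-120],"spin":-31,"hand":91}
    - {"slide":[241,-231,-150],"spin":-31,"hand":91}

```text
time: 2.2
position: [0.7681, -0.0043, 0.0965]
ee_rot: [180.0, 0.1, -14.4]
force: [0.4, 0.6, 0.2]
opening: 0.0911
```

Call:
send_rows:
  rows:
    - {"slide":[0,0,-30],"spin":0,"hand":91}
    - {"slide":[0,0,-60],"spin":0,"hand":91}
    - {"slide":[0,0,-80],"spin":0,"hand":91}
    - {"slide":[0,0,-87],"spin":0,"hand":91}
    - {"slide":[0,0,-87],"spin":0,"hand":91}

```text
time: 2.7
position: [0.7673, -0.0027, 0.0116]
ee_rot: [180.0, 0.1, -14.3]
force: [-0.2, -0.6, -0.4]
opening: 0.0912
```

```bash
python3 - <<'E'
from h import *
crop(cam("top"),70,170,190,320,6,"pics/g1.png")
E
```

```text
(no output)
```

View pics/g1.png

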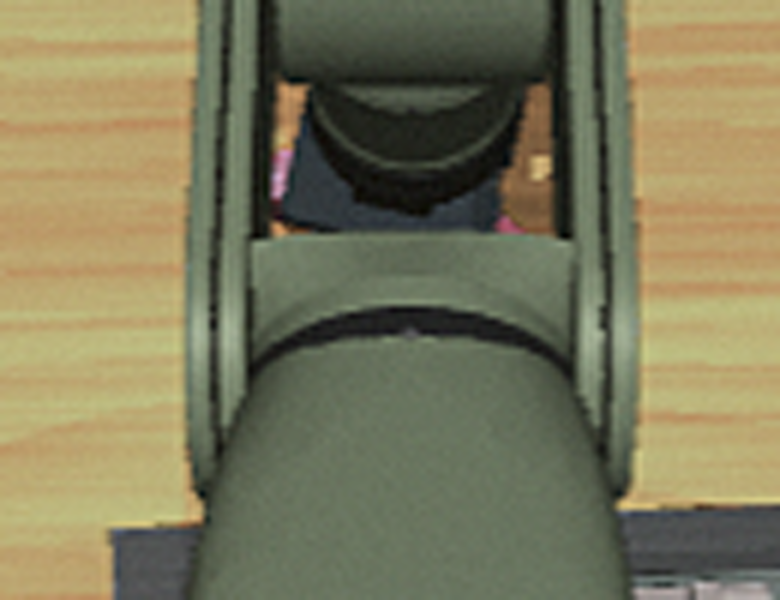

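Call:
send_rows:
  rows:
    - {"slide":[0,0,0],"spin":0,"hand":10}
    - {"slide":[0,0,0],"spin":0,"hand":10}
    - {"slide":[0,0,0],"spin":0,"hand":10}
    - {"slide":[0,0,0],"spin":0,"hand":10}
    - {"slide":[0,0,0],"spin":0,"hand":10}
    - {"slide":[0,0,0],"spin":0,"hand":10}
    - {"slide":[0,0,0],"spin":0,"hand":10}
    - {"slide":[0,0,0],"spin":0,"hand":10}
  force: 50

```text
time: 3.55
position: [0.768, -0.0027, 0.0129]
ee_rot: [180.0, -0.0, -14.3]
force: [0.1, 0.1, -0.7]
opening: 0.03
```

Call:
send_rows:
  rows:
    - {"slide":[0,0,0],"spin":0,"hand":10}
    - {"slide":[0,0,0],"spin":0,"hand":10}
    - {"slide":[0,0,0],"spin":0,"hand":10}
    - {"slide":[0,0,0],"spin":0,"hand":10}

```text
time: 3.95
position: [0.7682, -0.0028, 0.0129]
ee_rot: [-180.0, -0.0, -14.2]
force: [1.6, -0.6, -1.2]
opening: 0.0218
```

Call:
send_rows:
  rows:
    - {"slide":[0,0,15],"spin":0,"hand":10}
    - {"slide":[0,0,35],"spin":0,"hand":10}
    - {"slide":[0,0,70],"spin":8,"hand":10}
    - {"slide":[0,0,105],"spin":16,"hand":10}
    - {"slide":[0,0,135],"spin":24,"hand":10}
    - {"slide":[-5,0,150],"spin":32,"hand":10}
    - {"slide":[-10,-20,150],"spin":40,"hand":10}
    - {"slide":[-15,-40,150],"spin":48,"hand":10}
    - {"slide":[-20,-60,150],"spin":56,"hand":10}
    - {"slide":[-25,-80,150],"spin":64,"hand":10}

```text
time: 4.95
position: [0.7418, -0.0831, 0.163]
ee_rot: [-179.9, 0.1, 50.1]
force: [0.2, 0.0, -4.9]
opening: 0.0217
```

Call:
send_rows:
  rows:
    - {"slide":[-5,0,0],"spin":8,"hand":10}
    - {"slide":[-10,0,0],"spin":16,"hand":10}
    - {"slide":[-15,0,0],"spin":24,"hand":10}
    - {"slide":[-20,0,0],"spin":32,"hand":10}
    - {"slide":[-23,0,0],"spin":38,"hand":10}
    - {"slide":[-23,0,0],"spin":41,"hand":10}
    - {"slide":[-23,0,0],"spin":41,"hand":10}

```text
time: 5.65
position: [0.7192, -0.0825, 0.163]
ee_rot: [-179.9, -0.0, 90.7]
force: [-0.1, -0.0, -4.5]
opening: 0.0218
```

```bash
python3 - <<'E'
from h import *
s=get_state(); print(s["position"],s["ee_rot"],s["force"],s["torque"],s["opening"])
d=cam("side");crop(d,90,250,160,350,4,"pics/g2.png")
d=cam("top");crop(d,60,210,220,400,4,"pics/g2t.png")
E
```

```text
[ 0.71918965 -0.0824894   0.16304887] [-1.79908904e+02 -2.87853444e-02  9.07366500e+01] [-1.29923165e-01 -7.95958203e-04 -4.47927555e+00] [0.05542498 0.0594024  0.00494871] 0.021779154333366656
```

View pics/g2.png

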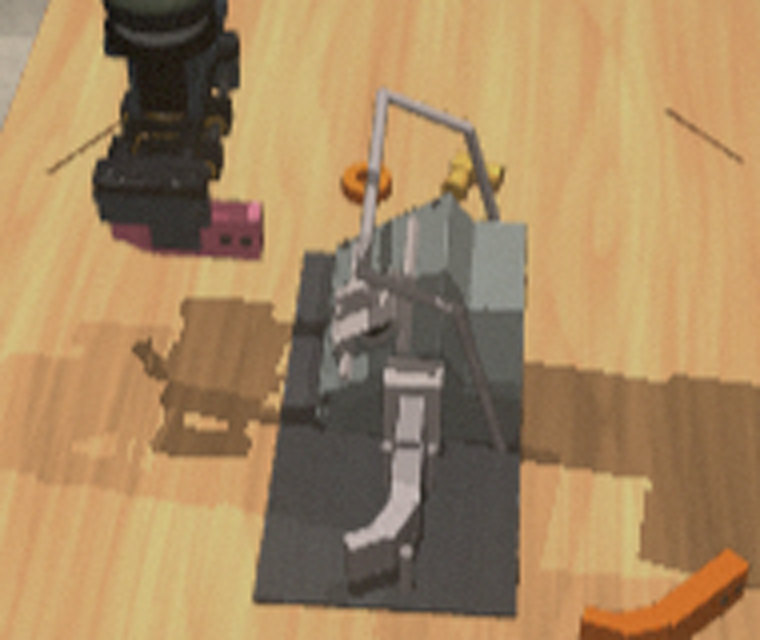

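View pics/g2t.png

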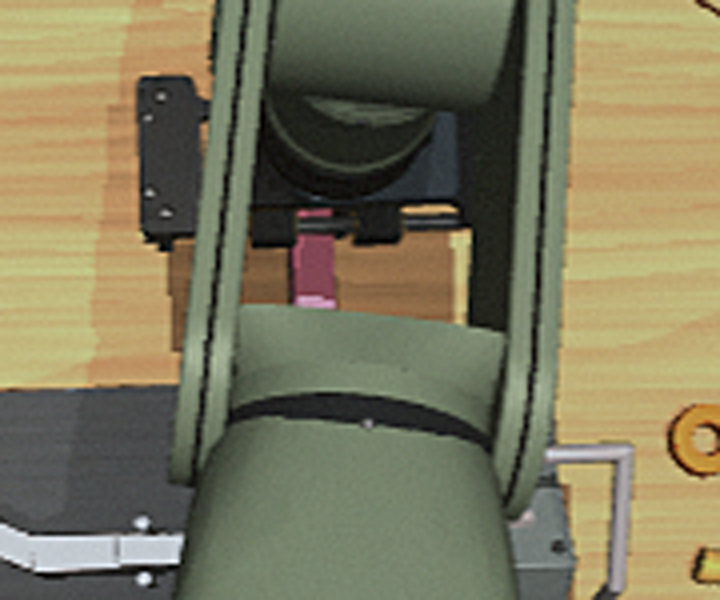

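```bash
python3 - <<'E'
from h import *
import pickle
d=pickle.load(open("D0.pkl","rb"))["side"]; t=pickle.load(open("D0.pkl","rb"))["top"]
px=np.array([[260,203],[263,257],[202,257],[112,232]])/4+[160,90]-.4
r=ray(d,px)
for k in range(4):
    a=(-.0715-d["origin"][1])/r[k,1]; print(d["origin"]+a*r[k])
print(onz(t,np.array([[296,306],[337,306],[296,238],[334,238]])/4+[220,60]-.4,.19))
E
```

```text
[ 0.6565772  -0.0715      0.20716039]
[ 0.65631872 -0.0715      0.1551915 ]
[ 0.70184085 -0.0715      0.15110404]
[ 0.76723156 -0.0715      0.16989185]
[[ 0.66230532 -0.07208546  0.19      ]
 [ 0.66189087 -0.09339555  0.19      ]
 [ 0.69794756 -0.07285583  0.19      ]
 [ 0.69755718 -0.09263829  0.19      ]]
```

Call:
send_rows:
  rows:
    - {"slide":[0,0,-30],"spin":0,"hand":10}
    - {"slide":[0,0,-60],"spin":0,"hand":10}
    - {"slide":[0,0,-71],"spin":0,"hand":10}
    - {"slide":[-20,0,-71],"spin":0,"hand":10}
    - {"slide":[-40,0,-71],"spin":0,"hand":10}
    - {"slide":[-60,0,-71],"spin":0,"hand":10}
    - {"slide":[-70,0,-71],"spin":0,"hand":10}
    - {"slide":[-70,0,-71],"spin":0,"hand":10}

```text
time: 6.55
position: [0.6494, -0.0827, 0.0929]
ee_rot: [180.0, -0.0, 90.7]
force: [0.4, 0.3, -4.5]
opening: 0.0219
```

```bash
python3 - <<'E'
from h import *
s=get_state(); print(s["position"],s["ee_rot"],s["force"],s["torque"],s["opening"])
d=cam("side");crop(d,90,250,160,350,4,"pics/g3.png")
E
```

```text
[ 0.64936783 -0.08270041  0.09285848] [ 1.79983688e+02 -2.71428298e-03  9.07221874e+01] [ 0.36879196  0.26442929 -4.51344023] [ 0.07233893 -0.00080842 -0.01932684] 0.02191320455784418
```

View pics/g3.png

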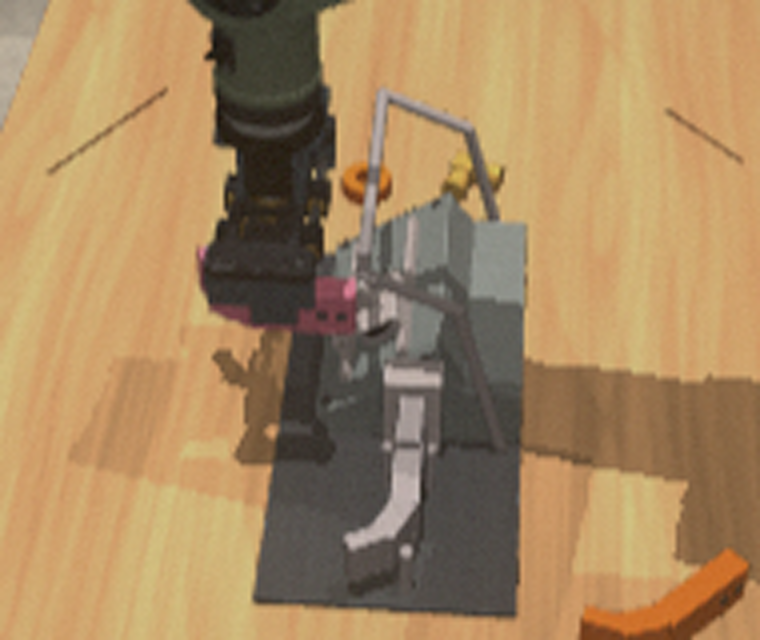

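Call:
send_rows:
  rows:
    - {"slide":[0,-6,0],"spin":0,"hand":10}
    - {"slide":[0,-12,0],"spin":0,"hand":10}
    - {"slide":[0,-18,0],"spin":0,"hand":10}
    - {"slide":[0,-24,0],"spin":0,"hand":10}
    - {"slide":[0,-30,0],"spin":0,"hand":10}
    - {"slide":[0,-35,0],"spin":0,"hand":10}

```text
time: 7.2
position: [0.6502, -0.1182, 0.0919]
ee_rot: [180.0, -0.0, 90.7]
force: [0.9, 2.1, -3.9]
opening: 0.0221
```

```bash
python3 - <<'E'
from h import *
s=get_state(); print(s["position"],s["ee_rot"],s["force"],s["torque"],s["opening"])
d=cam("side");crop(d,90,250,160,350,4,"pics/g4.png")
E
```

```text
[ 0.65016907 -0.11821524  0.09187257] [ 1.79988959e+02 -1.89352475e-02  9.07268273e+01] [ 0.87417941  2.07405541 -3.85590826] [ 0.50485232 -0.13243068 -0.150594  ] 0.02212284272125062
```

View pics/g4.png

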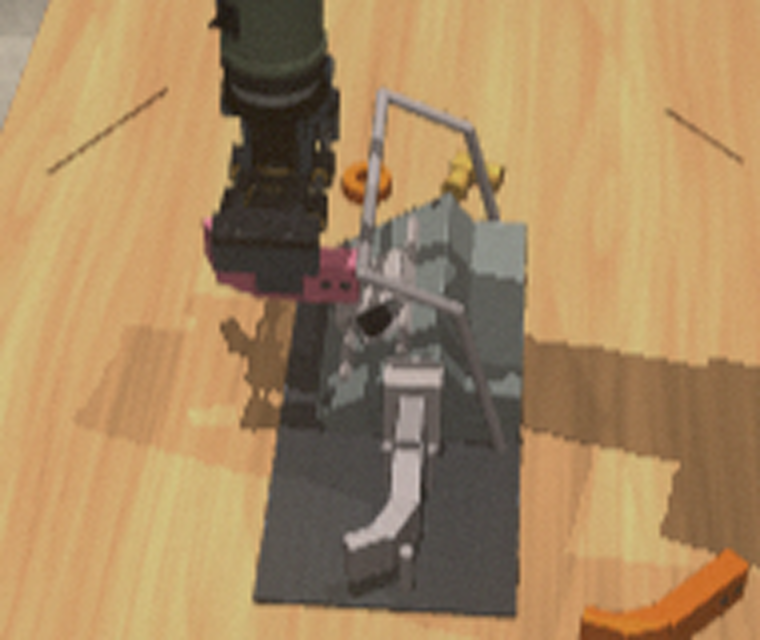

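Call:
send_rows:
  rows:
    - {"slide":[0,-6,0],"spin":0,"hand":10}
    - {"slide":[0,-12,0],"spin":0,"hand":10}
    - {"slide":[0,-18,0],"spin":0,"hand":10}
    - {"slide":[0,-23,0],"spin":0,"hand":10}
    - {"slide":[0,-27,0],"spin":0,"hand":10}

```text
time: 7.75
position: [0.65, -0.1452, 0.092]
ee_rot: [-180.0, -0.0, 90.7]
force: [0.3, 1.6, -3.9]
opening: 0.0216
```

Call:
send_rows:
  rows:
    - {"slide":[0,-2,0],"spin":0,"hand":10}
    - {"slide":[0,-4,0],"spin":0,"hand":10}
    - {"slide":[0,-5,0],"spin":0,"hand":10}

```text
time: 8.05
position: [0.65, -0.1498, 0.092]
ee_rot: [180.0, -0.0, 90.7]
force: [1.7, 2.7, -4.8]
opening: 0.0216
```

Call:
send_rows:
  rows:
    - {"slide":[0,-2,0],"spin":0,"hand":10}
    - {"slide":[0,-3,0],"spin":0,"hand":10}

```text
time: 8.25
position: [0.65, -0.1515, 0.092]
ee_rot: [180.0, -0.1, 90.7]
force: [1.9, 7.0, -4.1]
opening: 0.0217
```

Call:
send_rows:
  rows:
    - {"slide":[0,-1,0],"spin":0,"hand":10}
    - {"slide":[0,-2,0],"spin":0,"hand":10}
    - {"slide":[0,-2,0],"spin":0,"hand":10}

```text
time: 8.55
position: [0.65, -0.1517, 0.0921]
ee_rot: [-180.0, -0.3, 90.6]
force: [0.8, 10.0, -3.8]
opening: 0.0218
```

Call:
send_rows:
  rows:
    - {"slide":[0,5,0],"spin":0,"hand":10}
    - {"slide":[0,12,0],"spin":0,"hand":10}
    - {"slide":[25,20,0],"spin":0,"hand":10}
    - {"slide":[50,40,10],"spin":0,"hand":10}
    - {"slide":[75,60,20],"spin":0,"hand":10}
    - {"slide":[100,100,30],"spin":0,"hand":10}
    - {"slide":[100,140,30],"spin":0,"hand":10}
    - {"slide":[100,170,30],"spin":0,"hand":10}
    - {"slide":[100,170,30],"spin":0,"hand":10}

```text
time: 9.45
position: [0.7496, 0.0202, 0.1215]
ee_rot: [-179.9, -0.1, 91.0]
force: [0.6, -0.4, -3.8]
opening: 0.0215
```

```bash
python3 - <<'E'
from h import *
import pickle
s=get_state(); print(s["position"],s["ee_rot"],s["force"],s["torque"],s["opening"])
D={n:cam(n) for n in("top","side")}
pickle.dump(D,open("D1.pkl","wb"))
crop(D["side"],90,250,150,340,4,"pics/g5.png")
crop(D["top"],60,210,220,400,4,"pics/g5t.png")
E
```

```text
[0.74964017 0.02021111 0.12146092] [-1.79941782e+02 -7.53336185e-02  9.10376803e+01] [ 0.62565372 -0.40925488 -3.83193038] [0.04451071 0.05086832 0.04235651] 0.021456642149081048
```

View pics/g5.png

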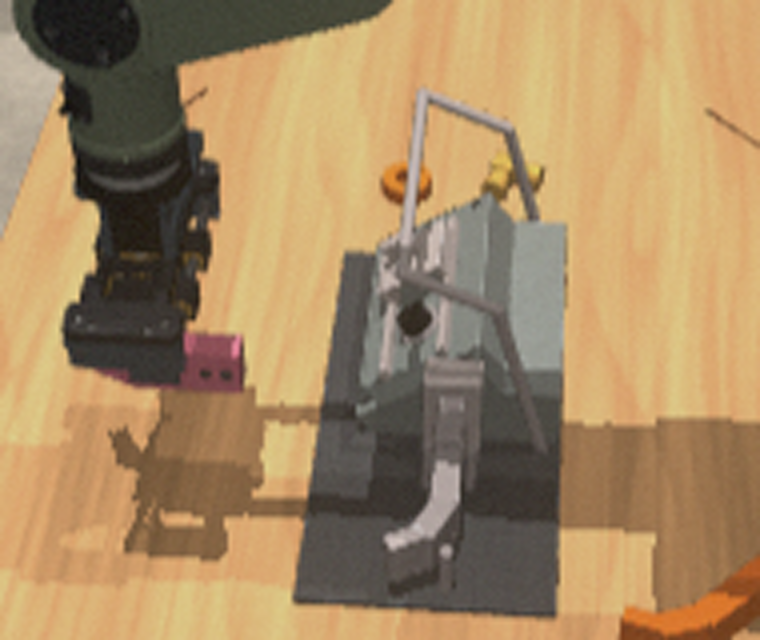

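View pics/g5t.png

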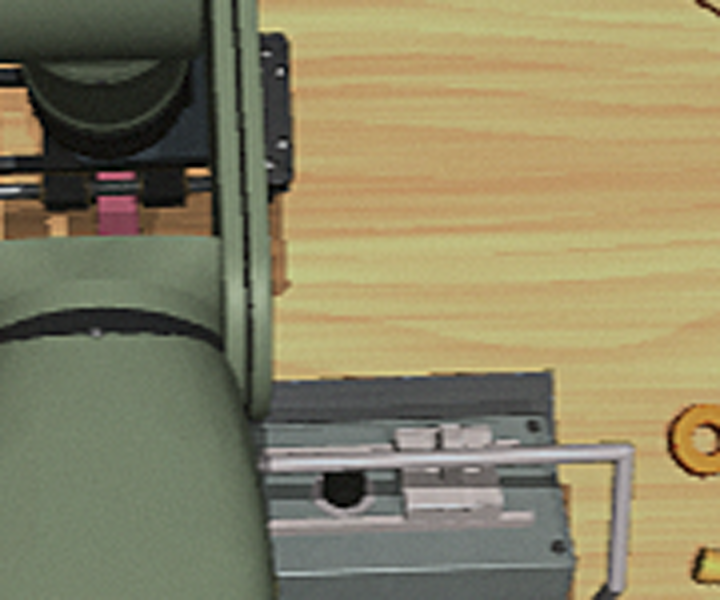

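```bash
python3 - <<'E'
from h import *
import pickle
D=pickle.load(open("D1.pkl","rb"));t=D["top"];s=D["side"]
a=np.array([[345,488]])/4+[220,60]-.4; b=np.array([[414,321]])/4+[150,90]-.4
print(onz(t,a,.070),onz(s,b,.07),tri(t,a,s,b))
print(onz(t,np.array([[403,487],[502,487]])/4+[220,60]-.4,.08))
E
```

```text
[[ 0.5746622  -0.10803387  0.07      ]] [[ 0.57623722 -0.0996744   0.07      ]] (array([ 0.57612952, -0.10897671,  0.06090413]), np.float64(0.001768811731728648))
[[ 0.57397579 -0.14063977  0.08      ]
 [ 0.57290286 -0.19803256  0.08      ]]
```

```bash
python3 - <<'E'
from h import *
import pickle
D=pickle.load(open("D1.pkl","rb"));d=D["side"];t=D["top"]
px=np.array([[243,360],[243,389],[190,390]])/4+[150,90]-.4
r=ray(d,px)
for k in range(3):
    a=(.0312-d["origin"][1])/r[k,1]; print((d["origin"]+a*r[k]-[.7496,.0202,.1215]).round(4))
crop(d,150,200,160,220,12,"pics/g6.png")
E
```

```text
[-0.0643  0.011   0.0265]
[-0.0625  0.011  -0.0031]
[-0.024  0.011 -0.008]
```

View pics/g6.png

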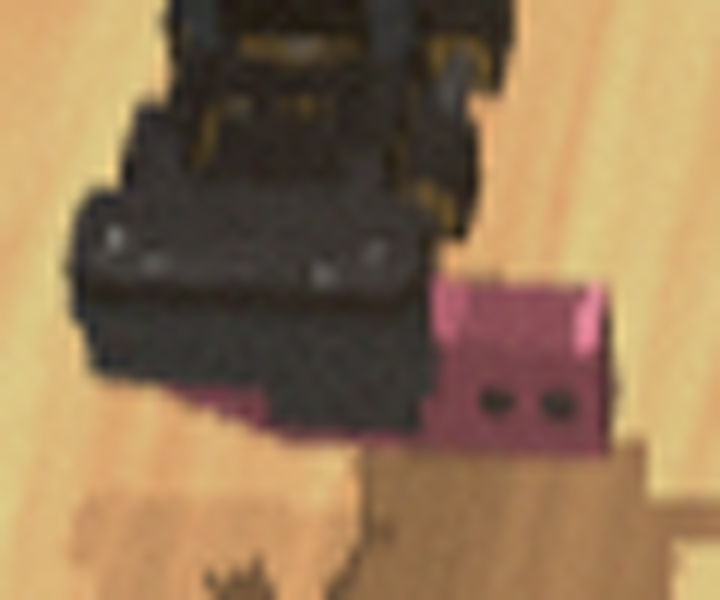

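Call:
send_rows:
  rows:
    - {"slide":[0,-40,0],"spin":0,"hand":10}
    - {"slide":[0,-80,0],"spin":0,"hand":10}
    - {"slide":[0,-115,-10],"spin":0,"hand":10}
    - {"slide":[-20,-129,-17],"spin":0,"hand":10}
    - {"slide":[-50,-129,-17],"spin":0,"hand":10}
    - {"slide":[-80,-129,-17],"spin":0,"hand":10}
    - {"slide":[-100,-129,-17],"spin":0,"hand":10}
    - {"slide":[-110,-129,-22],"spin":0,"hand":10}
    - {"slide":[-110,-129,-30],"spin":0,"hand":10}
    - {"slide":[-110,-129,-30],"spin":0,"hand":10}
  force: 60

```text
time: 10.55
position: [0.6394, -0.1148, 0.0909]
ee_rot: [-179.9, 0.0, 90.7]
force: [-0.3, 0.2, -4.5]
opening: 0.0216
```

```bash
python3 - <<'E'
from h import *
s=get_state(); print(s["position"],s["ee_rot"],s["force"],s["torque"],s["opening"])
d=cam("side");crop(d,120,220,190,300,7,"pics/g7.png")
E
```

```text
[ 0.6394008  -0.11481105  0.09094112] [-1.79914136e+02  9.02119231e-03  9.06798921e+01] [-0.28628037  0.18554246 -4.45389308] [ 0.05964654 -0.07173164  0.00967429] 0.02158172317851794
```

View pics/g7.png

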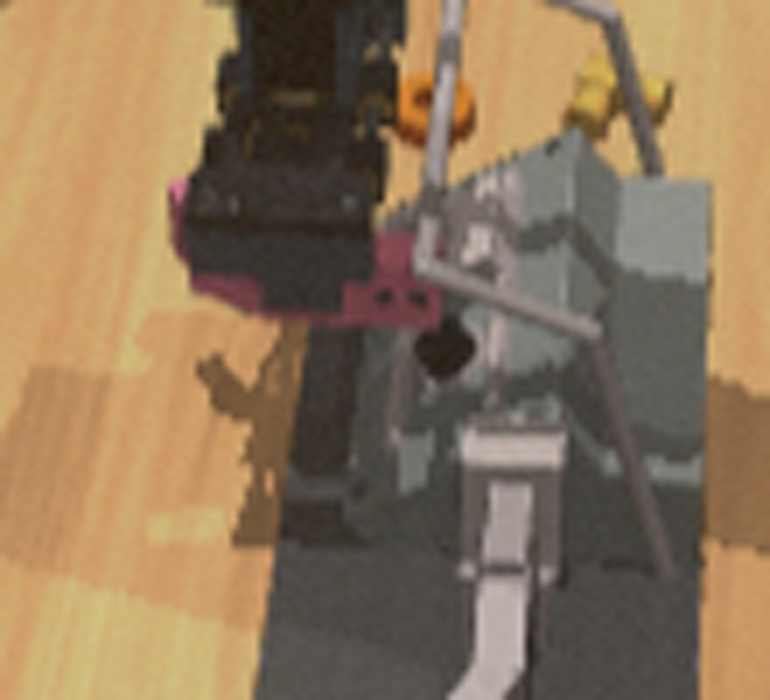

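```bash
python3 - <<'E'
from h import *
d=cam("side")
for P in ([.581,-.109,.070],[.581,-.104,.070],[.5785,-.104,.083],[.5785,-.104,.080]): print(P,((proj(d,P)+.4-[190,120])*7).round())
E
```

```text
[0.581, -0.109, 0.07] [[436. 337.]]
[0.581, -0.104, 0.07] [[435. 344.]]
[0.5785, -0.104, 0.083] [[441. 324.]]
[0.5785, -0.104, 0.08] [[440. 328.]]
```

Call:
send_rows:
  rows:
    - {"slide":[-2,5,0],"spin":0,"hand":10}
    - {"slide":[-2,9,0],"spin":0,"hand":10}
    - {"slide":[-2,9,-3],"spin":0,"hand":10}
    - {"slide":[-2,9,-6],"spin":0,"hand":10}
    - {"slide":[-2,9,-8],"spin":0,"hand":10}
    - {"slide":[-2,9,-8],"spin":0,"hand":10}

```text
time: 11.25
position: [0.6381, -0.1046, 0.0838]
ee_rot: [180.0, -0.0, 90.7]
force: [0.2, 0.2, -4.4]
opening: 0.0219
```

Call:
send_rows:
  rows:
    - {"slide":[-1,0,-1.5],"spin":0,"hand":10}
    - {"slide":[-2,0,-3],"spin":0,"hand":10}
    - {"slide":[-2,0,-3],"spin":0,"hand":10}

```text
time: 11.55
position: [0.6361, -0.1047, 0.0809]
ee_rot: [180.0, -0.0, 90.7]
force: [1.1, -1.0, -2.9]
opening: 0.0219
```

Contact beginning (z force −4.4 → −2.9). Continue pressing along the panel normal.

Call:
send_rows:
  rows:
    - {"slide":[-1,0,-1.5],"spin":0,"hand":10}
    - {"slide":[-2,0,-3],"spin":0,"hand":10}
    - {"slide":[-2,0,-3],"spin":0,"hand":10}

```text
time: 11.85
position: [0.6341, -0.1047, 0.0781]
ee_rot: [180.0, 0.0, 90.8]
force: [1.3, 0.5, -2.0]
opening: 0.0219
```

Call:
send_rows:
  rows:
    - {"slide":[-1,0,-1.5],"spin":0,"hand":10}
    - {"slide":[-2,0,-3],"spin":0,"hand":10}
    - {"slide":[-2,0,-3],"spin":0,"hand":10}

```text
time: 12.15
position: [0.6341, -0.1049, 0.0777]
ee_rot: [179.7, 0.0, 90.7]
force: [2.3, 0.5, 7.6]
opening: 0.0217
```

```bash
python3 - <<'E'
from h import *
s=get_state(); print(s["position"],s["ee_rot"],s["force"],s["torque"],s["opening"])
d=cam("side");crop(d,120,220,190,300,7,"pics/g8.png")
E
```

```text
[ 0.63414833 -0.10485315  0.07768075] [1.79666217e+02 3.88057573e-02 9.07407737e+01] [2.34194619 0.49986464 7.60548579] [ 0.24599697  0.16637117 -0.02641348] 0.021664945531259965
```

View pics/g8.png

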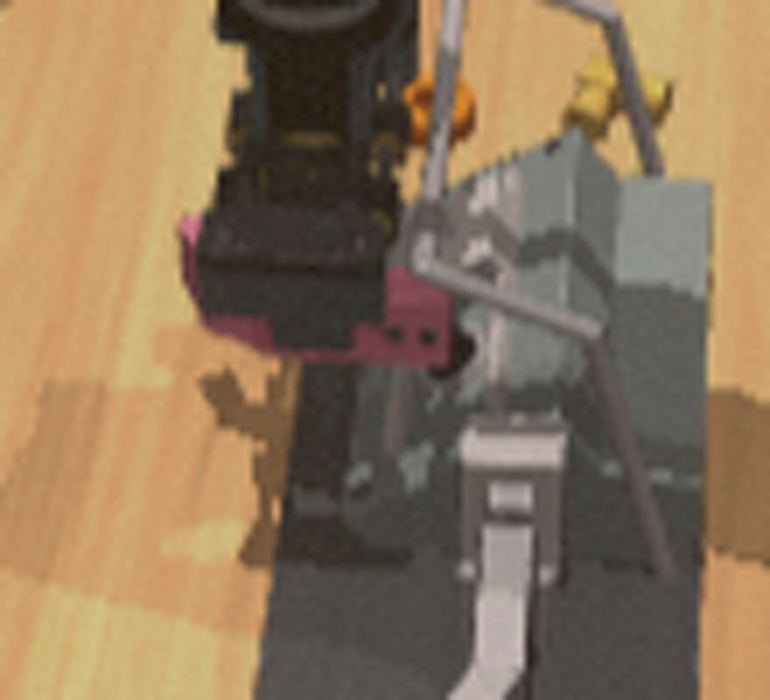

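Call:
send_rows:
  rows:
    - {"slide":[-1,0,-1.5],"spin":0,"hand":10}
    - {"slide":[-2,0,-2.5],"spin":0,"hand":10}
    - {"slide":[-2,0,-2.5],"spin":0,"hand":10}

```text
time: 12.5
position: [0.6345, -0.1049, 0.0768]
ee_rot: [179.3, 0.1, 90.7]
force: [5.1, 1.1, 11.8]
opening: 0.0215
```

```bash
python3 - <<'E'
from h import *
s=get_state(); print(s["position"],s["ee_rot"],s["force"],s["torque"],s["opening"])
d=cam("side");crop(d,170,230,240,300,10,"pics/g9.png")
E
```

```text
[ 0.63449456 -0.10493956  0.07675983] [1.79336563e+02 7.12710478e-02 9.07306578e+01] [ 5.08684706  1.11829265 11.78878356] [ 0.31979953 -0.23950816 -0.07382419] 0.021514581431321515
```

View pics/g9.png

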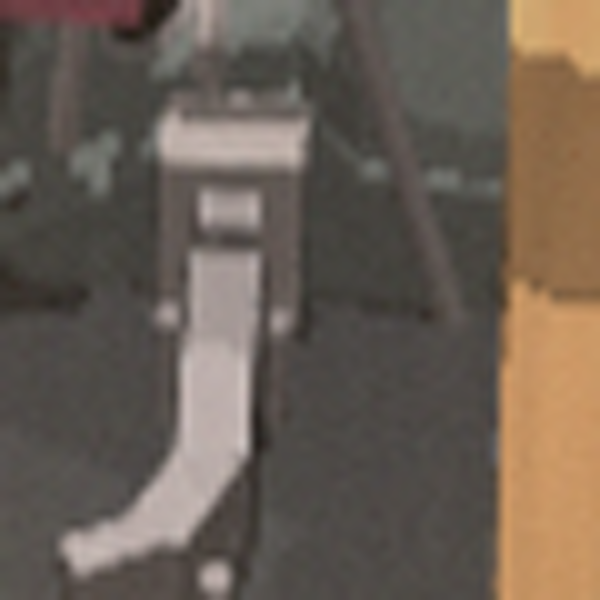

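```bash
python3 - <<'E'
from h import *
d=cam("side")
px=np.array([[261.5,200.5],[262.8,193.4],[262.7,188.6]])
print(onz(d,px,.07).round(4))
b=cam("top"); crop(b,180,220,240,320,8,"pics/g9t.png")
E
```

```text
[[ 0.5403  0.0258  0.07  ]
 [ 0.5386 -0.0028  0.07  ]
 [ 0.5404 -0.0223  0.07  ]]
```

View pics/g9t.png

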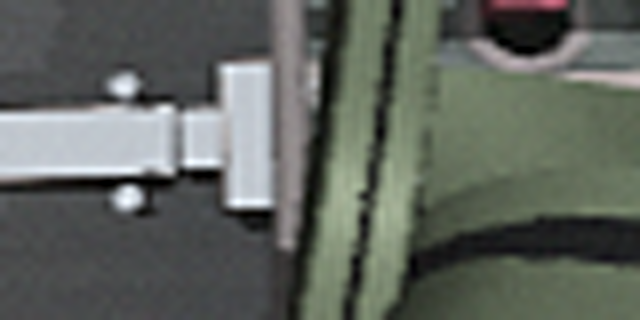

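Call:
send_rows:
  rows:
    - {"slide":[0,0,-2],"spin":0,"hand":10}
    - {"slide":[0,0,-3.5],"spin":0,"hand":10}
    - {"slide":[0,0,-3.5],"spin":0,"hand":10}

```text
time: 12.95
position: [0.6357, -0.105, 0.0737]
ee_rot: [179.2, 0.1, 90.7]
force: [7.0, 2.0, 11.7]
opening: 0.0216
```

Call:
send_rows:
  rows:
    - {"slide":[3,0,8],"spin":0,"hand":10}
    - {"slide":[8,0,18],"spin":0,"hand":10}
    - {"slide":[25,0,25],"spin":0,"hand":10}
    - {"slide":[55,0,25],"spin":0,"hand":10}
    - {"slide":[85,0,40],"spin":0,"hand":10}
    - {"slide":[115,10,60],"spin":0,"hand":10}
    - {"slide":[120,20,60],"spin":-8,"hand":10}
    - {"slide":[125,30,60],"spin":-16,"hand":10}
    - {"slide":[130,40,60],"spin":-24,"hand":10}
    - {"slide":[138,60,60],"spin":-32,"hand":10}

```text
time: 13.95
position: [0.767, -0.0458, 0.1275]
ee_rot: [-179.8, 0.2, 58.3]
force: [0.5, 0.1, -3.7]
opening: 0.0215
```

Call:
send_rows:
  rows:
    - {"slide":[0,10,0],"spin":-8,"hand":10}
    - {"slide":[0,20,0],"spin":-16,"hand":10}
    - {"slide":[0,30,0],"spin":-24,"hand":10}
    - {"slide":[0,41,0],"spin":-32,"hand":10}
    - {"slide":[0,41,0],"spin":-40,"hand":10}
    - {"slide":[0,41,0],"spin":-48,"hand":10}
    - {"slide":[0,41,0],"spin":-56,"hand":10}
    - {"slide":[0,41,0],"spin":-64,"hand":10}
    - {"slide":[0,41,0],"spin":-72,"hand":10}
    - {"slide":[0,41,0],"spin":-73,"hand":10}

```text
time: 14.95
position: [0.7671, -0.0039, 0.1277]
ee_rot: [179.9, 0.2, -14.3]
force: [0.9, -0.7, -4.3]
opening: 0.0219
```

```bash
python3 - <<'E'
from h import *
s=get_state(); print(s["position"],s["ee_rot"],s["force"],s["torque"],s["opening"])
d=cam("side");crop(d,90,250,150,340,4,"pics/h1.png")
E
```

```text
[ 0.76714126 -0.00386193  0.12768213] [ 1.79941766e+02  1.72742760e-01 -1.42900351e+01] [ 0.87565192 -0.72160476 -4.27322475] [-0.06084297  0.0154146  -0.00015181] 0.021898909244239803
```

View pics/h1.png

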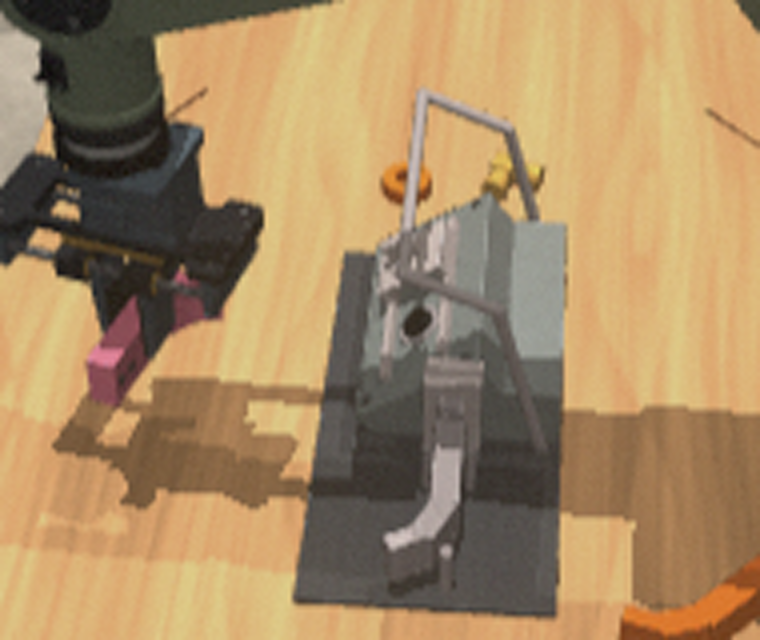

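Call:
send_rows:
  rows:
    - {"slide":[0,0,-35],"spin":0,"hand":10}
    - {"slide":[0,0,-70],"spin":0,"hand":10}
    - {"slide":[0,0,-95],"spin":0,"hand":10}
    - {"slide":[0,0,-104],"spin":0,"hand":10}
    - {"slide":[0,0,-108],"spin":0,"hand":10}
    - {"slide":[0,0,-110],"spin":0,"hand":10}
  force: 25

```text
time: 15.6
position: [0.7689, -0.0038, 0.0199]
ee_rot: [-180.0, -0.1, -14.2]
force: [-0.1, -0.4, -3.3]
opening: 0.022
```

Call:
send_rows:
  rows:
    - {"slide":[0,0,-2],"spin":0,"hand":10}
    - {"slide":[0,0,-4],"spin":0,"hand":10}
    - {"slide":[0,0,-4],"spin":0,"hand":10}
  force: 8

```text
time: 15.9
position: [0.7689, -0.0036, 0.0163]
ee_rot: [-180.0, -0.2, -14.2]
force: [1.1, 0.0, -3.1]
opening: 0.0219
```

Call:
send_rows:
  rows:
    - {"slide":[0,0,-2],"spin":0,"hand":10}
    - {"slide":[0,0,-3],"spin":0,"hand":10}
    - {"slide":[0,0,-3],"spin":0,"hand":10}
  force: 5

```text
time: 16.2
position: [0.7685, -0.0035, 0.013]
ee_rot: [-180.0, -0.1, -14.2]
force: [-0.6, 0.6, 0.5]
opening: 0.0223
```

Call:
send_rows:
  rows:
    - {"slide":[0,0,0],"spin":0,"hand":26}
    - {"slide":[0,0,0],"spin":0,"hand":30}
    - {"slide":[0,0,0],"spin":0,"hand":60}
    - {"slide":[0,0,0],"spin":0,"hand":91}
    - {"slide":[0,0,0],"spin":0,"hand":91}
    - {"slide":[0,0,0],"spin":0,"hand":91}
    - {"slide":[0,0,0],"spin":0,"hand":91}
    - {"slide":[0,0,20],"spin":0,"hand":91}
    - {"slide":[0,0,60],"spin":0,"hand":91}
    - {"slide":[0,0,110],"spin":0,"hand":91}
  force: 50

```text
time: 17.2
position: [0.7664, -0.0036, 0.1204]
ee_rot: [179.9, 0.3, -14.2]
force: [0.8, -0.1, 0.2]
opening: 0.0899
```

Call:
send_rows:
  rows:
    - {"slide":[0,30,40],"spin":2,"hand":91}
    - {"slide":[-20,60,80],"spin":4,"hand":91}
    - {"slide":[-50,95,110],"spin":6,"hand":91}
    - {"slide":[-85,130,140],"spin":8,"hand":91}
    - {"slide":[-120,165,140],"spin":10,"hand":91}
    - {"slide":[-155,200,140],"spin":12,"hand":91}
    - {"slide":[-190,235,140],"spin":14,"hand":91}
    - {"slide":[-230,270,140],"spin":15,"hand":91}
    - {"slide":[-270,300,140],"spin":15,"hand":91}
    - {"slide":[-310,325,140],"spin":15,"hand":91}

```text
time: 18.2
position: [0.4674, 0.3153, 0.2621]
ee_rot: [-180.0, -0.0, 0.8]
force: [-0.1, 0.0, -0.8]
opening: 0.091
```

```bash
python3 - <<'E'
from h import *
import pickle
s=get_state(); print(s["time"],s["position"],s["ee_rot"],s["force"],s["opening"])
D={n:cam(n) for n in("top","side")}
pickle.dump(D,open("D2.pkl","wb"))
crop(D["side"],90,250,170,350,4,"pics/h2.png")
crop(D["top"],85,235,200,380,4,"pics/h2t.png")
E
```

```text
18.2 [0.46738213 0.31526167 0.26206102] [-1.79963488e+02 -2.88124814e-02  7.53122134e-01] [-0.13795946  0.0068106  -0.84245787] 0.09098662692393049
```

View pics/h2.png

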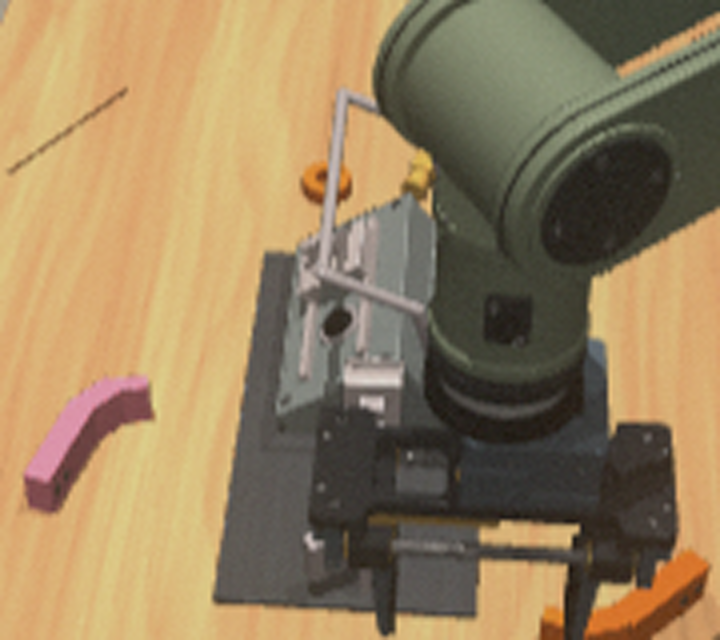

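View pics/h2t.png

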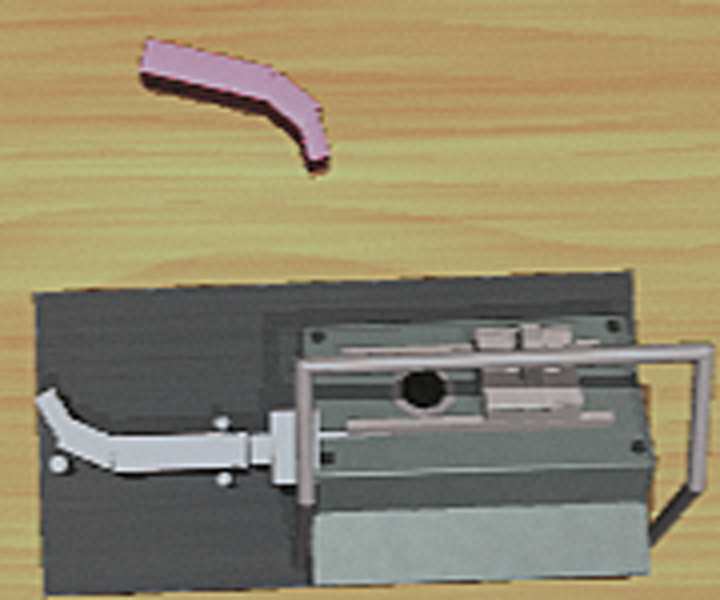

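```bash
cat > m.py <<'E'
from h import *
import pickle
t=pickle.load(open("D2.pkl","rb"))["top"]
f=lambda a:np.array(a)/4+[200,85]-.4
q=onz(t,f([[247,435],[247,466],[112,437],[114,471]]),.064); print(q.round(4))
tang=(q[0]+q[1])/2; b=(q[2]+q[3])/2; v=b-tang; v/=np.linalg.norm(v); print("ang",np.degrees(np.arctan2(v[1],v[0])),"L",np.linalg.norm(b-tang),"center",tang+.055*v)
pp=onz(t,f([[222,423],[224,480]]),.056); print("pins",pp.round(4),"mid",pp.mean(0)) 
print("claw tip",onz(t,f([[43,395]]),.064))
print("tray",onz(t,np.array([[135,277],[252,290],[241,383],[122,369]])*0.64-.2,.022).mean(0))
E
python3 m.py; python3 - <<'E'
from h import *
D=cam("top"); crop(D,170,250,70,170,7,"pics/tray.png")
E
```

```text
[[ 0.5492 -0.0032  0.064 ]
 [ 0.531  -0.0028  0.064 ]
 [ 0.5495  0.0765  0.064 ]
 [ 0.5295  0.0756  0.064 ]]
ang 90.44038955480046 L 0.07905414321045744 center [0.53968284 0.05200269 0.064     ]
pins [[0.557  0.0115 0.056 ]
 [0.5231 0.011  0.056 ]] mid [0.54002269 0.01124741 0.056     ]
claw tip [[0.57511759 0.11688351 0.064     ]]
tray [0.51452804 0.34521983 0.022     ]
```

View pics/tray.png

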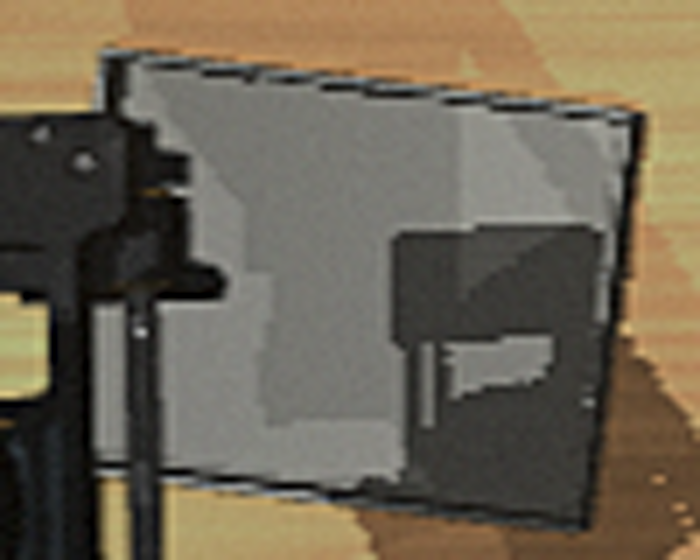

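Call:
send_rows:
  rows:
    - {"slide":[10,-35,0],"spin":0,"hand":91}
    - {"slide":[20,-70,0],"spin":0,"hand":91}
    - {"slide":[30,-105,0],"spin":0,"hand":91}
    - {"slide":[45,-140,0],"spin":0,"hand":91}
    - {"slide":[60,-180,-10],"spin":0,"hand":91}
    - {"slide":[75,-220,-30],"spin":0,"hand":91}
    - {"slide":[82,-250,-60],"spin":0,"hand":91}
    - {"slide":[82,-264,-100],"spin":0,"hand":91}
    - {"slide":[82,-264,-135],"spin":0,"hand":91}
    - {"slide":[82,-264,-135],"spin":0,"hand":91}
  force: 60

```text
time: 19.35
position: [0.5481, 0.0477, 0.1224]
ee_rot: [179.9, 0.6, 0.6]
force: [-0.3, 0.5, 0.0]
opening: 0.0908
```

```bash
python3 - <<'E'
from h import *
s=get_state(); print(s["time"],s["position"],s["ee_rot"],s["force"],s["opening"])
crop(cam("side"),130,280,200,340,5,"pics/h3.png")
E
```

```text
19.35 [0.54813749 0.04774778 0.12240896] [179.9399454    0.58864111   0.59615476] [-0.33388287  0.52917631  0.04624222] 0.09079181069267157
```

View pics/h3.png

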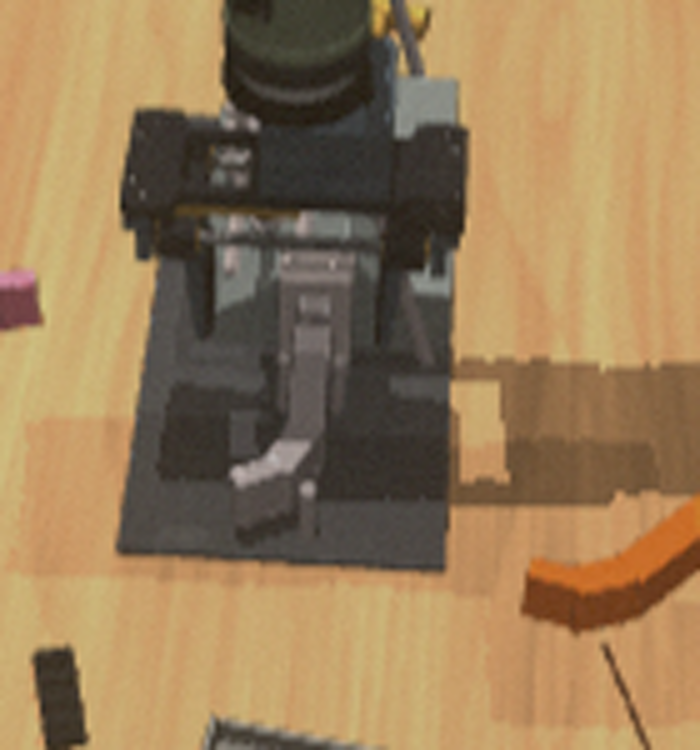

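Call:
send_rows:
  rows:
    - {"slide":[-8,9,0],"spin":0,"hand":91}
    - {"slide":[-8,9,-25],"spin":0,"hand":91}
    - {"slide":[-8,9,-50],"spin":0,"hand":91}
    - {"slide":[-8,9,-50],"spin":0,"hand":91}
    - {"slide":[-8,9,-50],"spin":0,"hand":91}

```text
time: 19.9
position: [0.5441, 0.0597, 0.0789]
ee_rot: [-180.0, -0.2, 0.8]
force: [0.0, -0.2, -0.2]
opening: 0.0911
```

```bash
python3 - <<'E'
from h import *
s=get_state(); print(s["time"],s["position"],s["ee_rot"],s["force"],s["opening"])
d=cam("side"); crop(d,160,260,200,300,7,"pics/h4.png")
p=s["position"]
E
```

```text
19.9 [0.54406388 0.05973972 0.0788912 ] [-1.79983080e+02 -1.70259511e-01  7.98314996e-01] [ 0.02653299 -0.18986308 -0.18929187] 0.09108736692913541
```

View pics/h4.png

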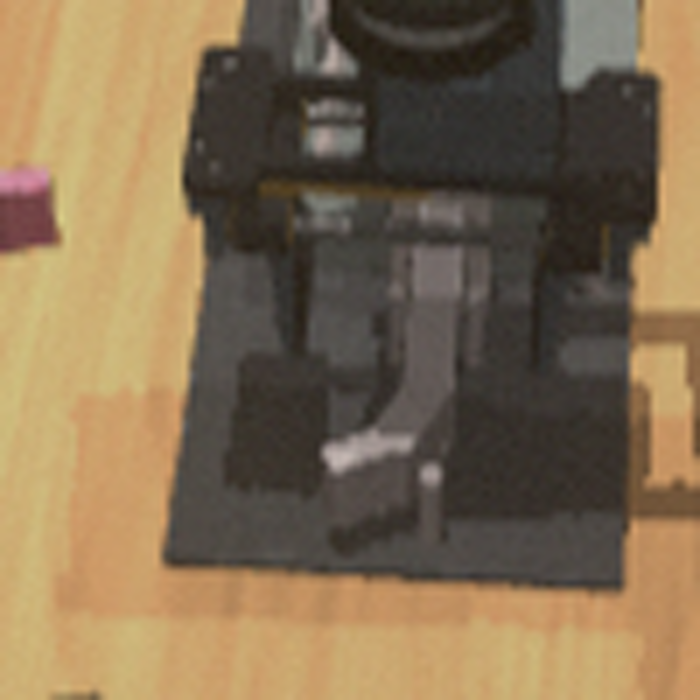

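Call:
send_rows:
  rows:
    - {"slide":[-4,-3,-20],"spin":0,"hand":91}
    - {"slide":[-4,-3,-40],"spin":0,"hand":91}
    - {"slide":[-4,-3,-50],"spin":0,"hand":91}
    - {"slide":[-4,-3,-52],"spin":0,"hand":91}
    - {"slide":[-4,-3,-52],"spin":0,"hand":60}
    - {"slide":[-4,-3,-52],"spin":0,"hand":40}
    - {"slide":[-4,-3,-52],"spin":0,"hand":40}
    - {"slide":[-4,-3,-52],"spin":0,"hand":30}
    - {"slide":[-4,-3,-52],"spin":0,"hand":30}
    - {"slide":[-4,-3,-52],"spin":0,"hand":30}

```text
time: 20.95
position: [0.5391, 0.056, 0.0251]
ee_rot: [-180.0, -0.0, 0.7]
force: [0.6, 0.4, -0.0]
opening: 0.0463
```

Call:
send_rows:
  rows:
    - {"slide":[0,0,0],"spin":0,"hand":27}
    - {"slide":[0,0,0],"spin":0,"hand":25}
    - {"slide":[0,0,0],"spin":0,"hand":23}
    - {"slide":[0,0,0],"spin":0,"hand":23}
  force: 10

```text
time: 21.35
position: [0.539, 0.056, 0.0249]
ee_rot: [180.0, -0.0, 0.7]
force: [0.7, 0.7, -0.8]
opening: 0.0234
```

Call:
send_rows:
  rows:
    - {"slide":[0,0,0],"spin":0,"hand":15}
    - {"slide":[0,0,0],"spin":0,"hand":15}
    - {"slide":[0,0,0],"spin":0,"hand":15}
  force: 10

```text
time: 21.65
position: [0.5391, 0.056, 0.0249]
ee_rot: [-180.0, -0.0, 0.7]
force: [0.7, -1.0, -0.3]
opening: 0.0218
```

Call:
send_rows:
  rows:
    - {"slide":[0,0,0],"spin":0,"hand":15}
    - {"slide":[0,0,0],"spin":0,"hand":15}
    - {"slide":[0,0,0],"spin":0,"hand":15}
    - {"slide":[0,0,1],"spin":0,"hand":15}
    - {"slide":[0,0,3],"spin":0,"hand":15}
    - {"slide":[0,0,3],"spin":0,"hand":15}
  force: 60

```text
time: 22.25
position: [0.5384, 0.056, 0.0276]
ee_rot: [180.0, 0.1, 0.7]
force: [-0.6, -0.4, -6.7]
opening: 0.0219
```

Call:
send_rows:
  rows:
    - {"slide":[0,0,5],"spin":0,"hand":15}
    - {"slide":[0,0,12],"spin":0,"hand":15}
    - {"slide":[0,0,25],"spin":0,"hand":15}
    - {"slide":[0,0,40],"spin":0,"hand":15}
    - {"slide":[0,0,60],"spin":0,"hand":15}
    - {"slide":[0,0,80],"spin":0,"hand":15}
    - {"slide":[0,0,100],"spin":0,"hand":15}
    - {"slide":[0,0,100],"spin":0,"hand":15}

```text
time: 23.05
position: [0.5412, 0.0561, 0.1312]
ee_rot: [-180.0, -0.4, 0.7]
force: [0.4, 0.6, -6.5]
opening: 0.0216
```

```bash
python3 - <<'E'
from h import *
s=get_state(); print(s["time"],s["position"],s["ee_rot"],s["force"],s["torque"],s["opening"])
d=cam("side"); crop(d,130,280,190,330,5,"pics/h5.png")
E
```

```text
23.05 [0.54117263 0.05612838 0.13123825] [-179.97380303   -0.41570349    0.74590135] [ 0.35971046  0.61856256 -6.47846432] [-0.10301662  0.00906223 -0.00609998] 0.02163189726004173
```

View pics/h5.png

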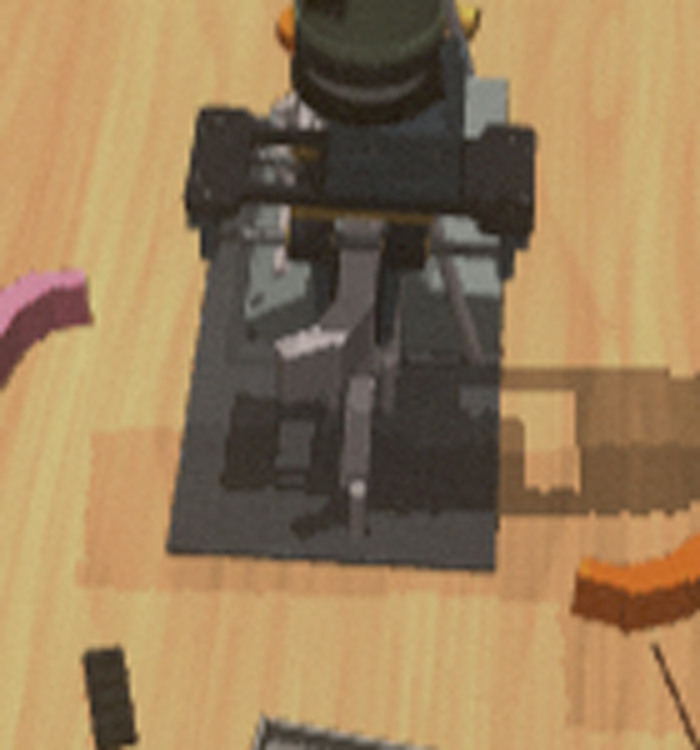

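Call:
send_rows:
  rows:
    - {"slide":[-4,25,5],"spin":0,"hand":15}
    - {"slide":[-8,55,10],"spin":0,"hand":15}
    - {"slide":[-12,85,10],"spin":-1,"hand":15}
    - {"slide":[-16,115,10],"spin":-2,"hand":15}
    - {"slide":[-21,145,10],"spin":-3,"hand":15}
    - {"slide":[-26,175,10],"spin":-4,"hand":15}
    - {"slide":[-31,205,10],"spin":-5,"hand":15}
    - {"slide":[-36,235,5],"spin":-6,"hand":15}
    - {"slide":[-40,265,0],"spin":-7,"hand":15}
    - {"slide":[-42,287,0],"spin":-8,"hand":15}

```text
time: 24.1
position: [0.4951, 0.344, 0.1254]
ee_rot: [179.8, 0.2, -7.2]
force: [0.1, -0.0, -6.7]
opening: 0.0212
```

Call:
send_rows:
  rows:
    - {"slide":[0,0,-15],"spin":0,"hand":15}
    - {"slide":[0,0,-30],"spin":0,"hand":15}
    - {"slide":[0,0,-45],"spin":0,"hand":15}
    - {"slide":[0,0,-50],"spin":0,"hand":15}
    - {"slide":[0,0,-50],"spin":0,"hand":15}

```text
time: 24.6
position: [0.496, 0.3422, 0.0761]
ee_rot: [179.8, 0.2, -7.3]
force: [0.9, 0.3, -6.8]
opening: 0.0219
```

```bash
python3 - <<'E'
from h import *
s=get_state(); print(s["time"],s["position"],s["ee_rot"],s["force"],s["torque"],s["opening"])
d=cam("side"); crop(d,250,384,200,340,5,"pics/h6.png")
d=cam("top"); crop(d,160,260,60,180,6,"pics/h6t.png")
E
```

```text
24.6 [0.49596775 0.3422015  0.07611899] [ 1.79846526e+02  1.69887538e-01 -7.25568017e+00] [ 0.90666788  0.25975863 -6.825413  ] [-0.08871067  0.10536085  0.01876142] 0.021885677971804296
```

View pics/h6.png

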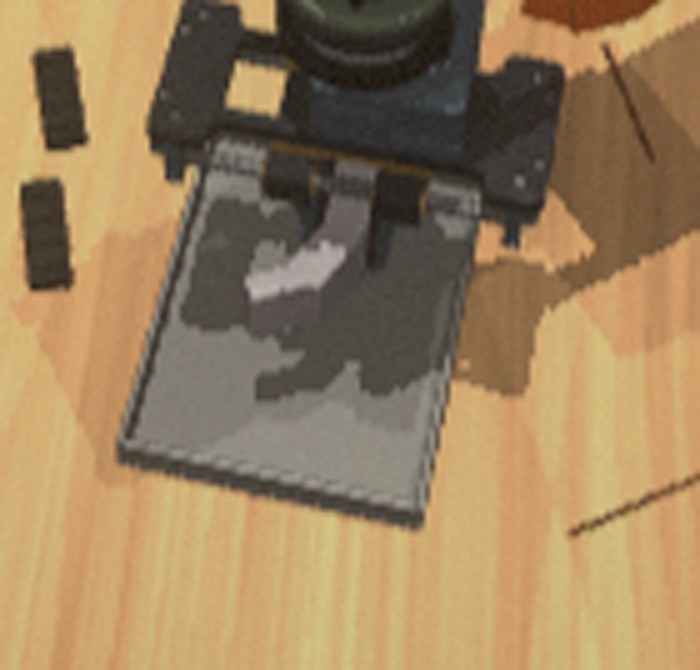

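View pics/h6t.png

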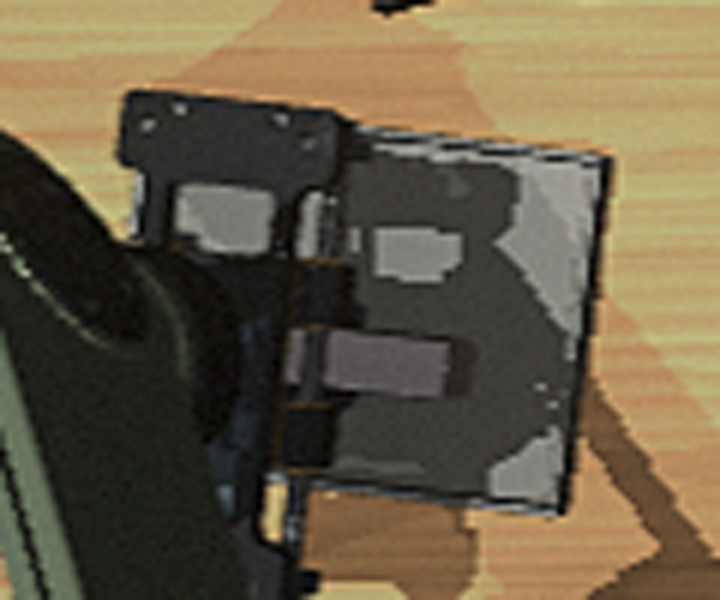

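Call:
send_rows:
  rows:
    - {"slide":[3,0,-15],"spin":0,"hand":15}
    - {"slide":[3,0,-32],"spin":0,"hand":15}
    - {"slide":[3,0,-48],"spin":0,"hand":15}
    - {"slide":[3,0,-58],"spin":0,"hand":15}
    - {"slide":[3,0,-64],"spin":0,"hand":15}
    - {"slide":[3,0,-66],"spin":0,"hand":15}
    - {"slide":[3,0,-66],"spin":0,"hand":15}

```text
time: 25.4
position: [0.5004, 0.3432, 0.0121]
ee_rot: [-180.0, -0.0, -7.2]
force: [0.3, 0.5, -5.0]
opening: 0.0218
```

Call:
send_rows:
  rows:
    - {"slide":[0,0,-1],"spin":0,"hand":15}
    - {"slide":[0,0,-2],"spin":0,"hand":15}
    - {"slide":[0,0,-2],"spin":0,"hand":15}

```text
time: 25.7
position: [0.5002, 0.3431, 0.0103]
ee_rot: [-180.0, -0.0, -7.3]
force: [-0.4, -0.1, -5.5]
opening: 0.0215
```

Call:
send_rows:
  rows:
    - {"slide":[0,0,-1],"spin":0,"hand":15}
    - {"slide":[0,0,-2],"spin":0,"hand":15}
    - {"slide":[0,0,-2],"spin":0,"hand":15}

```text
time: 26.0
position: [0.4999, 0.3429, 0.0078]
ee_rot: [180.0, 0.0, -7.2]
force: [0.7, -0.7, -5.6]
opening: 0.0217
```

Call:
send_rows:
  rows:
    - {"slide":[0,0,-1],"spin":0,"hand":15}
    - {"slide":[0,0,-1.5],"spin":0,"hand":15}
    - {"slide":[0,0,-1.5],"spin":0,"hand":15}

```text
time: 26.3
position: [0.5, 0.3429, 0.0063]
ee_rot: [180.0, 0.0, -7.2]
force: [-0.6, 0.3, -5.2]
opening: 0.0216
```

Call:
send_rows:
  rows:
    - {"slide":[0,0,-1],"spin":0,"hand":15}
    - {"slide":[0,0,-1],"spin":0,"hand":15}
    - {"slide":[0,0,-1],"spin":0,"hand":15}

```text
time: 26.6
position: [0.5, 0.3429, 0.0054]
ee_rot: [180.0, 0.0, -7.3]
force: [0.2, 0.1, -5.1]
opening: 0.0218
```

Call:
send_rows:
  rows:
    - {"slide":[0,0,-0.5],"spin":0,"hand":15}
    - {"slide":[0,0,-0.5],"spin":0,"hand":15}
    - {"slide":[0,0,-0.5],"spin":0,"hand":15}
  force: 5

```text
time: 26.9
position: [0.5001, 0.343, 0.0052]
ee_rot: [-180.0, -0.0, -7.2]
force: [-0.4, -0.1, -3.0]
opening: 0.0218
```

Call:
send_rows:
  rows:
    - {"slide":[0,0,0],"spin":0,"hand":24}
    - {"slide":[0,0,0],"spin":0,"hand":28}
    - {"slide":[0,0,0],"spin":0,"hand":34}
    - {"slide":[0,0,0],"spin":0,"hand":40}
    - {"slide":[0,0,0],"spin":0,"hand":45}
    - {"slide":[0,0,0],"spin":0,"hand":45}
    - {"slide":[0,0,0],"spin":0,"hand":45}

```text
time: 27.6
position: [0.5, 0.343, 0.005]
ee_rot: [180.0, -0.0, -7.3]
force: [-0.3, 0.5, -0.5]
opening: 0.0448
```

Call:
send_rows:
  rows:
    - {"slide":[0,0,10],"spin":0,"hand":45}
    - {"slide":[0,0,25],"spin":0,"hand":45}
    - {"slide":[0,0,50],"spin":0,"hand":45}
    - {"slide":[0,0,90],"spin":0,"hand":45}
    - {"slide":[0,0,130],"spin":0,"hand":45}
    - {"slide":[-30,0,170],"spin":0,"hand":45}
    - {"slide":[-70,20,190],"spin":0,"hand":45}
    - {"slide":[-110,50,190],"spin":0,"hand":45}
    - {"slide":[-150,80,190],"spin":0,"hand":45}
    - {"slide":[-190,110,190],"spin":0,"hand":45}

```text
time: 28.6
position: [0.3085, 0.4538, 0.1963]
ee_rot: [-179.9, -0.1, -7.3]
force: [0.5, 1.1, 0.3]
opening: 0.0451
```

Call:
send_rows:
  rows:
    - {"slide":[-35,20,0],"spin":0,"hand":45}
    - {"slide":[-70,40,0],"spin":0,"hand":45}
    - {"slide":[-70,60,0],"spin":0,"hand":45}
    - {"slide":[-70,60,0],"spin":0,"hand":45}

```text
time: 29.0
position: [0.239, 0.5151, 0.1957]
ee_rot: [-179.9, -0.0, -7.1]
force: [0.3, -1.1, 0.2]
opening: 0.0451
```

```bash
python3 - <<'E'
from h import *
s=get_state(); print(s["time"],s["position"],s["ee_rot"],s["force"],s["torque"],s["opening"])
d=cam("side"); cv2.imwrite("pics/f1.png",cv2.resize(d["pixels"][:,:,::-1],(800,600),interpolation=cv2.INTER_CUBIC))
d=cam("top"); crop(d,120,250,60,420,2.2,"pics/f1t.png")
E
```

```text
29.0 [0.23899044 0.51512676 0.19570461] [-1.79868474e+02 -3.60467227e-02 -7.07640642e+00] [ 0.319338   -1.09459191  0.16603186] [-0.08450673  0.04468415 -0.00909177] 0.045058549241964715
```

View pics/f1.png

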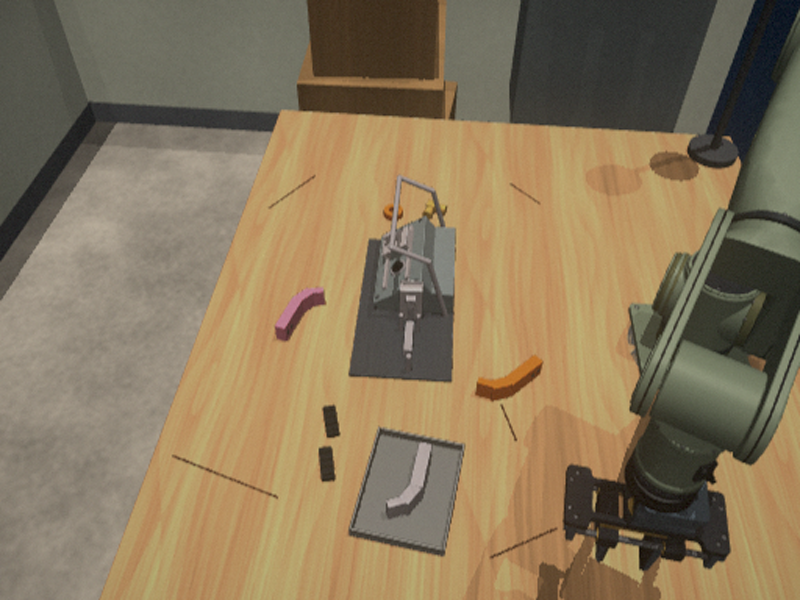

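View pics/f1t.png

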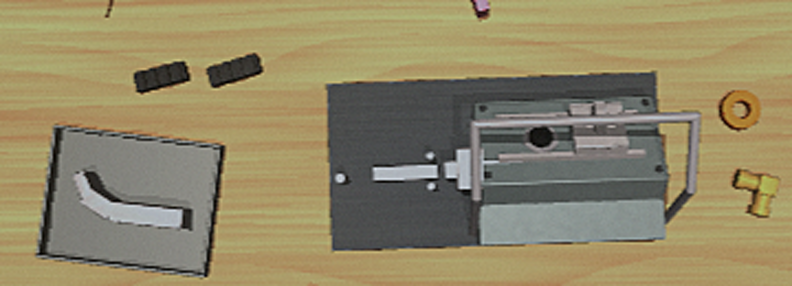

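```bash
python3 - <<'E'
from cell import *
print(hand_in())
E
```

```text
the job is handed in; nothing more can be done
None
```

The stainless jaw is out of the fixture, standing upright inside the grey tray, and the job was handed in at about 29 s of the 61 s allowed.

- **Tool used:** the moves offered no way to tilt the gripper, so it could not pass under the guard bar. I picked up the pink look-alike bar and used it as a pusher from the far side of the bar. Afterwards I set it back upright where it had been.
- **Catch:** I slid it until it hit its stop, where the sideways force rose to 10 N with no further motion.
- **Button:** I pressed it along the panel's normal to its stop. With about 16 N of upward force on the tool above the free weight, it barely moved.
- **Jaw:** I gripped it at 21.8 mm, lifted it without the keeper catching, lowered it to the tray floor with a light grip and released it.

**Last checks:**
- The final pictures show the jaw upright inside the tray, clear of the walls.
- They also show the catch still aside and the button in.
- The pads, elbow and spacer appear not to have moved, and the arm is clear.

**Less certain:**
- **Keeper:** I measured 28.6 mm of keeper travel from the picture against the nominal 30 mm, with roughly 2 mm of error. The top view showed the keeper's end clear of the jaw's tang.
- **Pink bar:** it twisted a little in the grip at the end of the press and was levelled again when set down.

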